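Dial open the seal lockbox on the packing table

TASK

Open the cream lockbox. Turn the dial clockwise (seen from above) by its black spinning knob, letting the knob pass the red mark once and stopping at red the second time; turn back anticlockwise, passing the blue mark once and stopping at blue the second time; then turn clockwise again, gently, only until you feel the dial come up against its stop, without forcing it. Then slide the steel shutter fully back, away from the robot, by its black tab and let go, leaving the other things on the table where they are.

Things in the scene. Friction and masses are not known exactly. Their poses are not given: they have to be found in the camera images.
- lockbox: cream steel box fixed to the table, 220 (x) x 270 (y) x 90 mm high; origin at the centre of its underside, its -x side (the front) faces the robot. Its +y half carries the dial on top, its -y half the sliding shutter. Two steel rails 6 mm wide, reaching 10 mm above the box top, run along x at y = -3 and -131 mm.
- dial: aluminium disc on the box top, 92 mm diameter, face 12 mm above the box top, with an orange line that runs from the knob out to the rim; a flat black ring with the marks lies around it. Turning takes 2 to 4 N at the knob. It must stop within 0.12 rad of red and of blue; overrunning one by more cannot be put right by turning back. Origin on the axis at the box top, -x towards the knob.
- dial_turn (a joint): turn of the dial, rad, counted over whole turns, growing clockwise seen from above. 0: knob towards the box front (-x of the lockbox), pi/2: towards its +y. Starts between -1 and 1. Red is at 1.6, the second time 7.88; coming back, blue is passed at 6.08 and met the second time at -0.2. The last stop, where a spring bolt drops and blocks the dial, is unmarked and differs each time: 1.7 to 3.0 rad clockwise from blue.
- dial_axis (a point): point on the vertical axis of the dial, 120 mm above the table (30 mm above the box top, mid-height of the knob).
- knob (a point): centre of the black round knob standing upright on the dial, 14 mm diameter, 36 mm tall (this point is 18 mm below its top), 32 mm from the dial axis. It spins freely, so a gripper can carry it round without turning. It is at a mark when both lie in one direction from the axis. At the last stop the dial is springy, about 3 N per mm at the knob; over 20 N there forces it.
- red_mark (a point): red dot, 12 mm diameter, fixed on the ring 56 mm from the dial axis.
- blue_mark (a point): blue dot, 12 mm diameter, fixed on the ring 56 mm from the dial axis, near the front of the box.
- shutter (a joint): how far the shutter has slid back, m: 0 shut, 0.085 fully back. Barred (it gives about 3 mm) until the lock has been dialed open; then it slides with about 3 N.
- tab (a point): centre of the black upright tab on the shutter, 10 mm (x) x 50 mm (y) x 28 mm tall; its top is 14 mm above this point, the steel shutter plate 14 mm below. The shutter slides along +x of the lockbox. Free space all around it above the rails.
- carton1: folded white carton 60 x 50 x 90 mm standing to the left of the lockbox, loose; origin under its centre.
- carton2: folded white carton 90 x 60 x 40 mm lying to the right of the lockbox, loose; origin under its centre.
- tape_roll: roll of clear tape, 90 mm diameter, 25 mm high, loose, lying flat; origin under its centre.
- sanitiser: white bottle with a blue cap, 56 mm diameter, 140 mm tall, loose, to the right of the lockbox; origin under its centre.

How it is judged:
By the outcome, as a careful person would: the job done as asked, in the order asked, and still so for the second after the job is handed in, with the robot touching nothing.
It also fails if it takes over 72 s, if anything falls off the work surface, if the arm or the gripper's body presses on something with over 40 N, if the wrist force passes 120 N, or if a joint passes its speed limit or range.

ROBOT

A 7-joint arm with a two-finger parallel gripper is mounted at the origin on the work surface. World frame = base frame: x ahead of the robot, y to its left, z up, the work surface at z = 0. Lengths are in m, angles in rad, forces in N, time in s.
With the tool pointing down it reaches from about 0.425 to 0.95 m from the base axis. Payload 4.7 kg.
Tool frame: the origin (TCP) lies at the very end of the fingers, on their centre line; the grasp point (between the pads) lies robot.grasp_offset behind it (robot.grasp_offset is the distance from the TCP to the grasp point, in m); z points along the fingers, y is the direction in which the jaws open and shut (so a half turn about z gives the same grasp; the last joint's range is limited). The gripper opens to 85 mm and grips with 20 to 120 N. Pads are 22 mm wide; open, the fingers measure 114 mm over their backs; the gripper's body (76 mm by 85 mm) begins 54 mm behind the grasp point. The pads swing forward as they close: fully open they stand 13 mm farther back than shut.
Start: joints at [-1.257, 0.469, -0.049, 1.532, 0.024, 1.141, -0.082], TCP at [0.227, 0.636, 0.231] pointing down, gripper open.
Joint ranges: [-2.59, 2.59], [-0.33, 1.99], [-1.39, 1.29], [0.1, 2.45], [-1.04, 4.18], [0.21, 1.99], [-2.66, 2.66]. Speed limits (rad/s): [2.57, 2.57, 3.14, 3.14, 3.14, 3.14, 3.14].

INTERFACE

Orientations are given as [roll, pitch, yaw] about the fixed x, y, z axes, in that order (R = Rz(yaw) Ry(pitch) Rx(roll)).
In Python, from bench import robot, capture, boxes_of, trace gives the robot as it stands.
- The arm moves only by the tool step_arm, never from a script. Its argument "series" is a list of rows, each a list of 3 entries, a list of its own where there are three numbers: the finger opening in mm, from 0 to 85.4, then the shift along the world's x, y, z in mm, then the turn, a rotation vector about the world's x, y, z in rad. A call has exactly 5 rows; each row shifts and turns the pose as measured when the row begins; what a row does not reach is not made up. A row lasts 1/12 s, in which the tool goes at most 41.7 mm and 7.16 degrees, less where a joint would pass 70% of its speed; a pose out of reach is approached as far as the arm can. A call with a gripper value outside its range is refused whole. The fingers move at their own pace and stop on an object; "newtons" is the grip in N (left out, the last holds). Time passes only in rows, so rows that do not move let the fingers close, or fill a call up. It gives the time, the measured TCP pose, the force and the opening at its end, in the units of the state.
- robot.read_state(): the state, without advancing time (a new reading comes with each control period).
- capture(name): name is "scene" or "top" or "wrist"; returns a dict with "color" (420x560x3 uint8, red, green, blue), "depth" (420x560 float32, m along the optical axis (not along the pixel's ray), 0 where there is no reading), "mtx" (3x3 intrinsics, pixels), "R" (3x3) and "t" (3): a world point X has camera coordinates R X + t; the wrist camera has in their place "T_tool_cam" (4x4, takes a point from camera to tool coordinates, whose origin is the TCP and whose axes are the flange's). Camera axes: x right, y down, z forward; pixel columns grow to the right and rows downward; lengths in m; the calibration is good to about 2 mm. A picture is of the moment at which its call begins: read the wrist's pose just before it.
- robot.sign_off(): hands the job in, once; it reports no verdict.
Trained networks look in a picture, given as the dict that the camera call returned (one of the last four; its "shot" number tells which), for a name from the list of things; names that differ only in an ending like _2 or _b are one class to them, and where a whole thing is asked for, a point or a joint stands for the part that bears it (a point fixed in the world has none). Each returns a list of dicts, best first, with "confidence" (0 to 1); they miss things now and then, are a little off and sometimes report something else, mostly with a low value. They report only what shows in the picture. A call takes as long as a camera call.
- boxes_of(name, picture): "point" ([x, y, z] in m, in world coordinates, good to about 4 mm: the middle of the surface that is visible of it).
- trace(name, picture): "mask" (420x560 bool, what is visible of it).
The state is a dict: "clock": time; "qpos": joint angles; "qd": joint speeds; "joint_efforts": joint torques, N m; "eef_pos": TCP position; "orientation": TCP orientation; "contact_force": force on the tool from outside, world axes, zero at the start; "torque": the same for the moment, N m; "grip_width": finger opening in m.
Only numpy, scipy, OpenCV 4.12 (cv2) and the standard library are available. Lean on these libraries where they do the work, as an engineer would, in place of code of your own. Each camera call takes 0.05 s, during which the arm holds its last target.

## Working session

There is one attempt and no reset: what is moved stays moved. The work goes in short steps, Python scripts to look and compute and a tool call to move; the robot and the scene stay as the last step left them, time stands still between calls to the robot, and variables do not carry over. Pictures are saved under pics/ and viewed, and the job is handed in when it is done.

Besides the shell and the picture viewer there is one more tool, called after "Call:" as name(argument=value, ...) on one line, values as JSON. step_arm: Moves the arm, as the interface text tells. Its arguments: {"type":"object","properties":{"series":{"type":"array"},"newtons":{"type":"number"}},"required":["series"]}

I'll start by reading the state and taking pictures.

```bash
mkdir -p pics; ls; cat > h.py <<'E'
import numpy as np, cv2
from bench import robot, capture, boxes_of, trace
def save(c,n,crop=None,s=1):
    im=c["color"][:,:,::-1]
    if crop: im=im[crop[1]:crop[3],crop[0]:crop[2]]
    im=cv2.resize(im,None,fx=s,fy=s,interpolation=cv2.INTER_CUBIC)
    cv2.imwrite("pics/"+n+".png",im)
def world(c,u,v,z=None,d=None):
    K=c["mtx"];r=np.linalg.inv(K)@np.array([u,v,1.]);R=c["R"];t=c["t"]
    o=-R.T@t; w=R.T@r
    if d is not None: return o+w*d
    return o+w*(z-o[2])/w[2]
def proj(c,X):
    p=c["mtx"]@(c["R"]@np.array(X)+c["t"]); return p[:2]/p[2]
E
python3 - <<'E'
from h import *
s=robot.read_state(); print(s); print(robot.grasp_offset)
for n in ["scene","top"]:
    c=capture(n); save(c,n+"0")
    for k in ["lockbox","dial","knob","red_mark","blue_mark","tab","dial_axis","carton1","carton2","tape_roll","sanitiser"]:
        try: print(n,k,[(np.round(b["point"],4).tolist(),round(b["confidence"],2)) for b in boxes_of(k,c)[:3]])
        except Exception as e: print(k,e)
print(robot.read_state()["clock"])
E
```

```text
pics
{'clock': 0.0, 'qpos': array([-1.25688003,  0.46945181, -0.04857835,  1.53370516,  0.02409961,
        1.14098885, -0.08228253]), 'qd': array([ 2.33244676e-03,  2.61335976e-04, -1.44176562e-03,  4.08349462e-05,
       -1.55190666e-04, -1.47363828e-03,  1.58619781e-03]), 'joint_efforts': array([ 1.30289045e-04, -5.10304356e+01, -4.63536009e-02, -2.37710506e+01,
        1.07045853e-02,  7.41640746e-03, -2.06359294e-05]), 'eef_pos': array([0.226697  , 0.6351698 , 0.23024962]), 'orientation': array([-3.13962667e+00,  7.94993249e-05,  2.79881081e+00]), 'contact_force': array([-0.48445274, -0.41741533, -0.20817894]), 'torque': array([-0.03062258, -0.01149831, -0.02281487]), 'grip_width': 0.08548623938980954}
0.0187
scene lockbox [([0.6419, -0.1115, 0.0893], 0.8)]
scene dial [([0.6034, -0.0348, 0.1044], 0.67), ([0.6624, 0.1398, 0.025], 0.57), ([0.5677, -0.1814, 0.0916], 0.43)]
scene knob []
scene red_mark [([0.6415, -0.114, 0.0869], 0.7), ([0.6046, -0.0388, 0.106], 0.52)]
scene blue_mark [([0.6394, -0.1133, 0.0915], 0.85)]
scene tab [([0.5688, -0.181, 0.0908], 0.86)]
scene dial_axis [(
[... 199 characters left out ...]
)]
scene tape_roll [([0.6636, 0.142, 0.0262], 0.67), ([0.6051, -0.0358, 0.106], 0.65)]
scene sanitiser [([0.7773, -0.3014, 0.0924], 0.58)]
top lockbox [([0.6073, -0.1131, 0.0878], 0.59)]
top dial [([0.5942, -0.0394, 0.1041], 0.74)]
top knob []
top red_mark [([0.6051, -0.111, 0.0942], 0.97)]
top blue_mark [([0.6055, -0.1092, 0.0893], 0.79)]
top tab [([0.5623, -0.1793, 0.0968], 0.74)]
top dial_axis [([0.6041, -0.1096, 0.0898], 0.83)]
top carton1 [([0.618, -0.3456, 0.0362], 0.89), ([0.5395, 0.0956, 0.0909], 0.72)]
top carton2 [([0.618, -0.3456, 0.0362], 0.89), ([0.5395, 0.0956, 0.0909], 0.72)]
top tape_roll [([0.6561, 0.1457, 0.0241], 0.71)]
top sanitiser [([0.7578, -0.2895, 0.0938], 0.96)]
1.2
```

View pics/scene0.png

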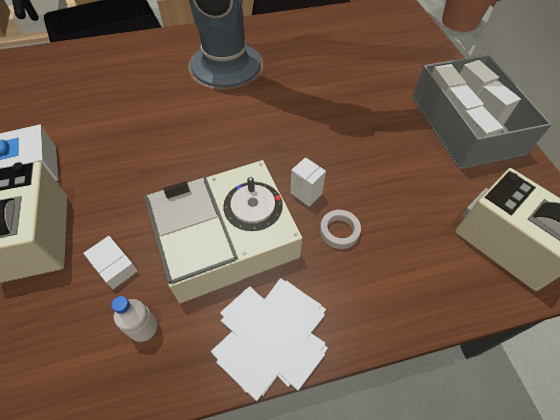

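View pics/top0.png

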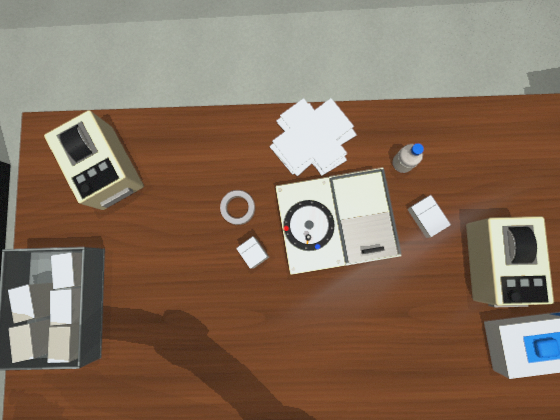

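```bash
python3 - <<'E'
from h import *
import pickle
d={}
for n in ["scene","top"]:
    c=capture(n); d[n]=c
pickle.dump(d,open("c0.pkl","wb"))
save(d["top"],"top0z",(265,160,415,285),5)
save(d["scene"],"scene0z",(140,155,310,300),4)
for n in d: print(n,d[n]["mtx"].tolist(), np.round(-d[n]["R"].T@d[n]["t"],3))
E
```

```text
scene [[386.9420524453073, 0.0, 281.3252839363153], [0.0, 386.9420524453073, 209.78671216152642], [0.0, 0.0, 1.0]] [ 1.048 -0.106  0.766]
top [[412.0851578396446, 0.0, 282.756991406458], [0.0, 412.0851578396446, 206.30911774869273], [0.0, 0.0, 1.0]] [ 0.505 -0.     1.092]
```

View pics/top0z.png

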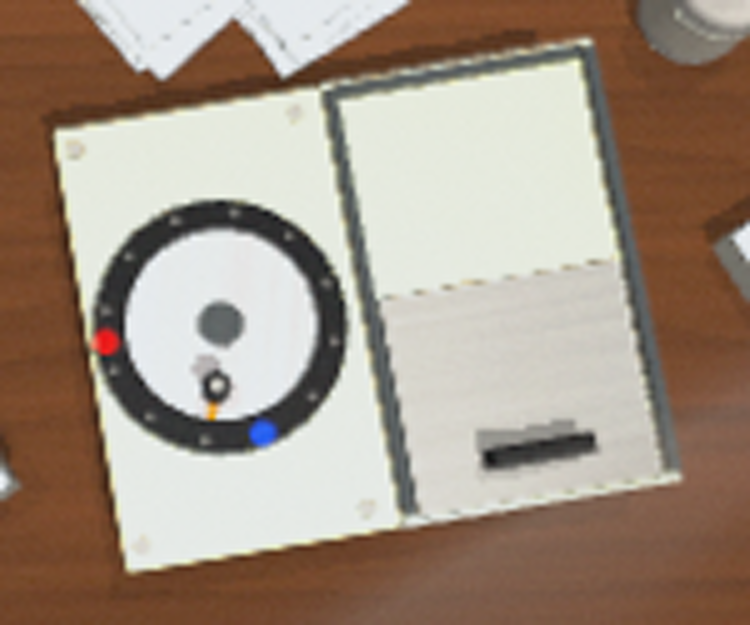

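View pics/scene0z.png

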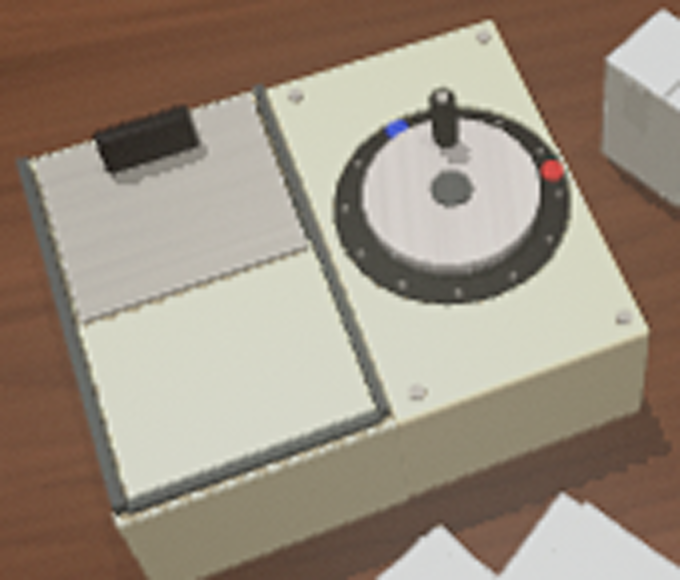

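```bash
python3 - <<'E'
from h import *
import pickle
d=pickle.load(open("c0.pkl","rb"))
T=lambda U,V,z: world(d["top"],(U+.5)/5-.5+265,(V+.5)/5-.5+160,z)
S=lambda U,V,z: world(d["scene"],(U+.5)/4-.5+140,(V+.5)/4-.5+155,z)
r=lambda a:np.round(a,4)
cs=[T(55,130,.09),T(127,573,.09),T(680,480,.09),T(592,40,.09)]
for a in cs: print(r(a))
print("sides",[r(np.linalg.norm((cs[i]-cs[(i+1)%4]))) for i in range(4)])
e=cs[0]-cs[1]; print("yaw",np.arctan2(e[1],e[0])); f=cs[1]-cs[2];print("yaw",np.arctan2(-f[0],f[1]))
print("S corners",r(S(492,20,.09)),r(S(648,330,.09)),r(S(115,515,.09)),r(S(22,158,.1)))
e=S(648,330,.09)-S(492,20,.09);print("yawS",np.arctan2(e[1],e[0]))
print("axis top: ring",r(T(220,326,.091)),"cap",r(T(221,324,.103)))
print("axis scene cap",r(S(452,188,.103)))
print("red",r(T(106,342,.092)),r(S(553,171,.092)));print("blue",r(T(263,433,.092)),r(S(397,130,.092)))
print("knob top",r(T(217,384,.138)),r(S(442,97,.138)))
print("tab top",r(T(539,446,.13)),)
# seg ring & disc
c=d["top"];g=c["color"].astype(int).sum(2)
m=np.zeros(g.shape,np.uint8);m[198:255,280:338]=(g[198:255,280:338]<250)
cnt,_=cv2.findContours(m,cv2.RETR_EXTERNAL,cv2.CHAIN_APPROX_NONE);k=max(cnt,key=cv2.contourArea);el=cv2.fitEllipse(cv2.convexHull(k));print(el,r(world(c,*el[0],.0915)))
c=d["scene"];g=c["color"].astype(int).sum(2)
m=np.zeros(g.shape,np.uint8);m[183:235,220:288]=(g[183:235,220:288]<250)
cnt,_=cv2.findContours(m,cv2.RETR_EXTERNAL,cv2.CHAIN_APPROX_NONE);k=max(cnt,key=cv2.contourArea);el=cv2.fitEllipse(cv2.convexHull(k));print(el,r(world(c,*el[0],.0915)))
E
```

```text
[0.6972 0.0374 0.09  ]
[0.4802 0.008  0.09  ]
[ 0.5173 -0.2583  0.09  ]
[ 0.7342 -0.2293  0.09  ]
sides [np.float64(0.2191), np.float64(0.2689), np.float64(0.2188), np.float64(0.2692)]
yaw 0.1343838637404498
yaw 0.13859493076012006
S corners [0.482  0.0079 0.09  ] [0.6971 0.037  0.09  ] [ 0.7295 -0.2293  0.09  ] [ 0.5218 -0.2543  0.1   ]
yawS 0.13415291921689437
axis top: ring [ 0.5976 -0.0406  0.091 ] cap [ 0.5974 -0.0407  0.103 ]
axis scene cap [ 0.5981 -0.0404  0.103 ]
red [0.5913 0.015  0.092 ] [0.5932 0.0149 0.092 ]
blue [ 0.5451 -0.0595  0.092 ] [ 0.5464 -0.0598  0.092 ]
knob top [ 0.5664 -0.0364  0.138 ] [ 0.5658 -0.0367  0.138 ]
tab top [ 0.5341 -0.1843  0.13  ]
((308.7089538574219, 224.87738037109375), (49.5517692565918, 49.984012603759766), 139.1746368408203) [ 0.5974 -0.0409  0.0915]
((252.35987854003906, 206.46241760253906), (47.53034973144531, 57.9195442199707), 86.05000305175781) [ 0.6021 -0.0424  0.0915]
```

Call:
step_arm(series=[[60,[18,-36,0],[0,0,-0.1]],[60,[18,-36,0],[0,0,-0.1]],[60,[18,-36,0],[0,0,-0.1]],[60,[18,-36,0],[0,0,-0.1]],[60,[18,-36,0],[0,0,-0.1]]], newtons=40)

```text
clock: 1.72
eef_pos: [0.3099, 0.4585, 0.2297]
orientation: [3.138, -0.008, 2.296]
contact_force: [0.6, 0.6, 0.0]
grip_width: 0.0599
```

Call:
step_arm(series=[[60,[19,-36,0],[0,0,-0.05]],[60,[19,-36,0],[0,0,-0.05]],[60,[19,-36,0],[0,0,-0.05]],[60,[19,-36,0],[0,0,-0.05]],[60,[19,-36,0],[0,0,-0.05]]])

```text
clock: 2.13
eef_pos: [0.4056, 0.2729, 0.2312]
orientation: [3.135, -0.01, 2.033]
contact_force: [2.1, 0.0, -0.2]
grip_width: 0.0601
```

Call:
step_arm(series=[[60,[19,-36,0],[0,0,-0.05]],[60,[19,-36,0],[0,0,-0.05]],[60,[19,-36,0],[0,0,-0.05]],[60,[19,-36,0],[0,0,-0.05]],[60,[19,-36,0],[0,0,-0.05]]])

```text
clock: 2.55
eef_pos: [0.5014, 0.0879, 0.2336]
orientation: [3.13, -0.012, 1.771]
contact_force: [0.3, 0.2, 0.2]
grip_width: 0.0599
```

Call:
step_arm(series=[[60,[16,-31,-6],[-0.004,0.002,-0.016]],[60,[16,-31,-6],[-0.004,0.002,-0.016]],[60,[16,-31,-6],[-0.004,0.002,-0.016]],[60,[16,-31,-6],[-0.004,0.002,-0.016]],[60,[0,0,-4],[0,0,0]]])

```text
clock: 2.97
eef_pos: [0.5714, -0.0523, 0.2083]
orientation: [3.131, 0.007, 1.691]
contact_force: [-0.3, -0.4, 0.4]
grip_width: 0.0599
```

```bash
python3 - <<'E'
from h import *
from scipy.spatial.transform import Rotation as Ro
s=robot.read_state(); c=capture("wrist"); save(c,"w1")
print(s["eef_pos"],s["orientation"],s["qpos"].round(3),np.round(s["qd"],3))
import pickle;pickle.dump((s,c),open("w1.pkl","wb"))
E
```

```text
[ 0.57141984 -0.0522806   0.20829398] [3.13058225 0.00749123 1.69053958] [-0.379  0.341  0.503  1.838 -0.187  0.997  0.319] [-0.001  0.03  -0.073  0.085 -0.067 -0.066  0.009]
```

View pics/w1.png

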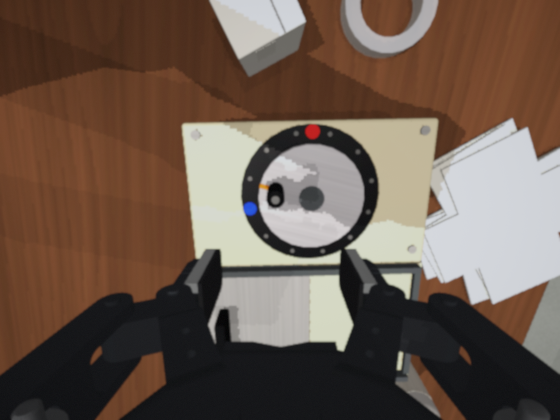

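```bash
cat >> h.py <<'E'
from scipy.spatial.transform import Rotation as Ro
def wristcam(s,c):
    T=np.eye(4);T[:3,:3]=Ro.from_euler("xyz",s["orientation"]).as_matrix();T[:3,3]=s["eef_pos"]
    M=np.linalg.inv(T@c["T_tool_cam"]);c["R"]=M[:3,:3];c["t"]=M[:3,3];return c
E
python3 - <<'E'
from h import *
import pickle
s,c=pickle.load(open("w1.pkl","rb"));wristcam(s,c)
for n,u,v,z in [("axis cap",311.5,198,.103),("red",312.5,132,.092),("blue",250,209,.092),("knobtop",276,200,.138)]: print(n,world(c,u,v,z).round(4))
g=c["color"].astype(int).sum(2)
m=np.zeros(g.shape,np.uint8);m[120:262,238:384]=(g[120:262,238:384]<220)
cnt,_=cv2.findContours(m,cv2.RETR_EXTERNAL,cv2.CHAIN_APPROX_NONE);k=max(cnt,key=cv2.contourArea);el=cv2.fitEllipse(cv2.convexHull(k));print(el,world(c,*el[0],.0915))
save(c,"w1z",(235,115,390,265),5)
E
```

```text
axis cap [ 0.5981 -0.0409  0.103 ]
red [0.592  0.0135 0.092 ]
blue [ 0.5457 -0.0601  0.092 ]
knobtop [ 0.567  -0.0375  0.138 ]
((311.0470886230469, 193.48731994628906), (134.60890197753906, 140.4684295654297), 156.9535675048828) [ 0.59876491 -0.03946627  0.0915    ]
```

View pics/w1z.png

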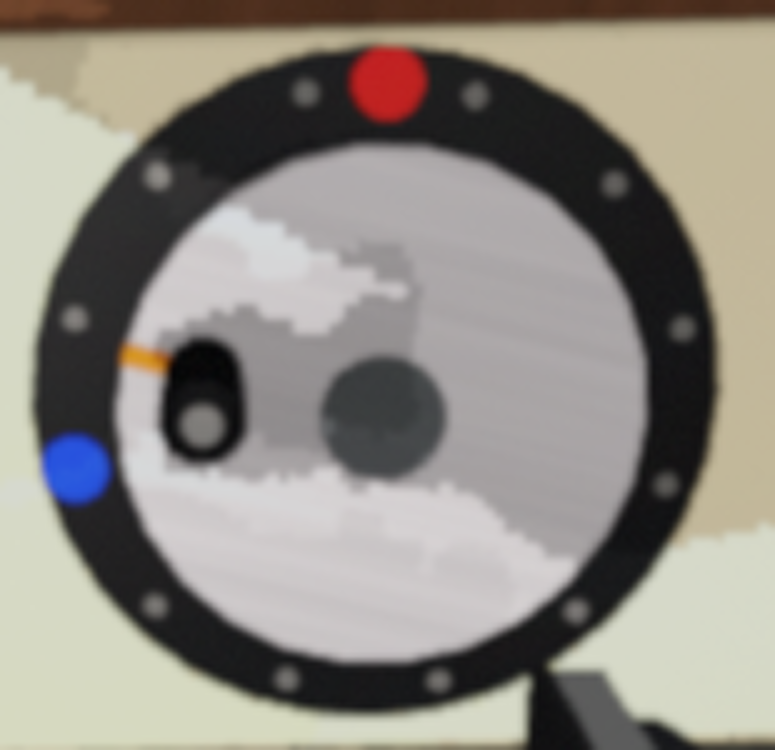

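Call:
step_arm(series=[[60,[-3,9,-20],[0.003,0.006,0.008]],[60,[-2,6,-20],[0.003,0.006,0.008]],[60,[0,0,-10],[0,0,0]],[60,[0,0,0],[0,0,0]],[60,[0,0,0],[0,0,0]]])

```text
clock: 3.43
eef_pos: [0.5647, -0.0309, 0.1566]
orientation: [-3.14, -0.006, 1.712]
contact_force: [0.0, -0.5, 0.1]
grip_width: 0.0603
```

Call:
step_arm(series=[[60,[1,-3,-16],[0,0,0]],[60,[1,-2,-16],[0,0.003,-0.003]],[60,[0,0,-12],[0,0.003,-0.003]],[60,[0,0,0],[0,0,0]],[60,[0,0,0],[0,0,0]]])

```text
clock: 3.85
eef_pos: [0.57, -0.0339, 0.1162]
orientation: [3.14, -0.007, 1.709]
contact_force: [0.5, 0.6, -0.3]
grip_width: 0.06
```

Call:
step_arm(series=[[60,[-2,-1.5,-5],[0,0.003,0]],[60,[-1.5,-1.5,-3],[0,0.003,0]],[60,[0,0,0],[0,0,0]],[20,[0,0,0],[0,0,0]],[20,[0,0,0],[0,0,0]]])

```text
clock: 4.27
eef_pos: [0.5678, -0.0369, 0.1106]
orientation: [-3.141, -0.008, 1.709]
contact_force: [-0.5, 0.2, -0.4]
grip_width: 0.0371
```

Call:
step_arm(series=[[0,[-0.5,0,-3],[0,0.005,0]],[0,[0,0,0],[0,0,0]],[0,[0,0,0],[0,0,0]],[0,[0,0,0],[0,0,0]],[0,[0,0,0],[0,0,0]]])

```text
clock: 4.68
eef_pos: [0.5666, -0.0369, 0.1079]
orientation: [-3.135, -0.009, 1.709]
contact_force: [-0.6, 0.3, 0.3]
grip_width: 0.0126
```

```bash
cat > plan.py <<'E'
import sys,json,os
from h import *
A=np.array([0.598,-0.0405]);psi=0.136;r=0.032
P=lambda th:A+r*np.array([-np.cos(th-psi),np.sin(th-psi)])
s=robot.read_state();p=s["eef_pos"]
last=json.load(open("th.json")) if os.path.exists("th.json") else 0.25
d=p[:2]-A; th=psi+np.arctan2(d[1],-d[0]); th+=2*np.pi*round((last-th)/(2*np.pi))
if len(sys.argv)>2: pass
json.dump(th,open("th.json","w"))
f=s["contact_force"]; tang=np.array([np.sin(th-psi),np.cos(th-psi)])
rad=d/np.linalg.norm(d)
print("clock %.2f th %.3f rad %.1fmm z %.1f  f_tang %.1f f_rad %.1f fz %.1f  grip %.1f ori %s vel %s"%(s["clock"],th,1e3*np.linalg.norm(d),p[2]*1e3,f[:2]@tang,f[:2]@rad,f[2],s["grip_width"]*1e3,np.round(s["orientation"],3),np.round(s["qd"],2)))
steps=[float(x) for x in sys.argv[1].split(",")]
q=p[:2];t=th
for x in steps:
    t+=x; n=P(t); sh=(n-q)*1e3; q=n
    print("[0, [%.1f, %.1f, 0], [0, 0, 0]],"%tuple(sh),end=" ")
print("\nend",t)
E
python3 plan.py 0.1,0.2,0.2,0.2,0.2
```

```text
clock 4.68 th 0.251 rad 31.6mm z 107.9  f_tang 0.2 f_rad 0.7 fz 0.3  grip 12.6 ori [-3.135 -0.009  1.709] vel [-0.  0. -0.  0.  0. -0.  0.]
[0, [0.1, 3.2, 0], [0, 0, 0]], [0, [2.0, 6.1, 0], [0, 0, 0]], [0, [3.1, 5.6, 0], [0, 0, 0]], [0, [4.2, 4.8, 0], [0, 0, 0]], [0, [5.1, 3.9, 0], [0, 0, 0]], 
end 1.1512824882295984
```

Call:
step_arm(series=[[0,[0,3,0],[0,0,0]],[0,[2,6,0],[0,0,0]],[0,[3,5.5,0],[0,0,0]],[0,[4,5,0],[0,0,0]],[0,[5,4,0],[0,0,0]]])

```text
clock: 5.1
eef_pos: [0.5805, -0.0148, 0.108]
orientation: [-3.134, -0.006, 1.706]
contact_force: [0.1, -2.4, -1.6]
grip_width: 0.0128
```

```bash
python3 plan.py 0.25,0.25,0.25,0.25,0.25
```

```text
clock 5.10 th 1.109 rad 31.2mm z 108.0  f_tang -1.3 f_rad -2.0 fz -1.6  grip 12.8 ori [-3.134 -0.006  1.706] vel [-0.05  0.09 -0.01 -0.15 -0.02  0.05 -0.08]
[0, [6.6, 4.3, 0], [0, 0, 0]], [0, [7.8, 1.8, 0], [0, 0, 0]], [0, [8.0, -0.2, 0], [0, 0, 0]], [0, [7.7, -2.2, 0], [0, 0, 0]], [0, [6.9, -4.0, 0], [0, 0, 0]], 
end 2.358889236979781
```

Call:
step_arm(series=[[0,[6.5,4,0],[0,0,0]],[0,[8,2,0],[0,0,0]],[0,[8,0,0],[0,0,0]],[0,[7.5,-2,0],[0,0,0]],[0,[7,-4,0],[0,0,0]]])

```text
clock: 5.52
eef_pos: [0.6192, -0.017, 0.1078]
orientation: [-3.128, -0.001, 1.707]
contact_force: [-6.1, -3.5, 5.5]
grip_width: 0.0125
```

```bash
python3 plan.py 0.25,0.25,0.25,0.25,0.25; python3 -c "
from h import *
c=capture('scene');save(c,'s2',(180,140,330,260),5)"
```

```text
clock 5.52 th 2.440 rad 31.7mm z 107.8  f_tang -2.2 f_rad -6.7 fz 5.5  grip 12.5 ori [-3.128e+00 -1.000e-03  1.707e+00] vel [ 0.13  0.14  0.   -0.22 -0.02  0.15  0.09]
[0, [5.4, -5.8, 0], [0, 0, 0]], [0, [3.6, -7.1, 0], [0, 0, 0]], [0, [1.7, -7.8, 0], [0, 0, 0]], [0, [-0.3, -8.0, 0], [0, 0, 0]], [0, [-2.3, -7.7, 0], [0, 0, 0]], 
end 3.6900532792713565
```

View pics/s2.png

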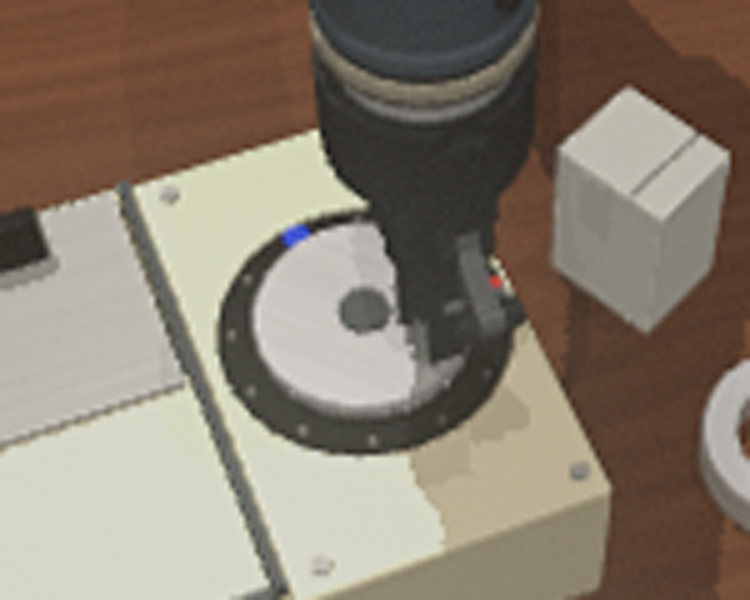

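Call:
step_arm(series=[[0,[5,-6,0],[0,0,0]],[0,[3.5,-7,0],[0,0,0]],[0,[1.5,-8,0],[0,0,0]],[0,[-0.5,-8,0],[0,0,0]],[0,[-2.5,-7.5,0],[0,0,0]]])

```text
clock: 5.98
eef_pos: [0.6301, -0.043, 0.108]
orientation: [-3.126, -0.017, 1.713]
contact_force: [4.6, 6.1, -1.7]
grip_width: 0.0128
```

```bash
python3 plan.py 0.25,0.25,0.25,0.25,0.25
```

```text
clock 5.98 th 3.357 rad 32.2mm z 108.0  f_tang -6.4 f_rad 4.1 fz -1.7  grip 12.8 ori [-3.126 -0.017  1.713] vel [ 0.12 -0.02 -0.04  0.03 -0.04 -0.05  0.15]
[0, [-1.8, -7.8, 0], [0, 0, 0]], [0, [-3.5, -7.2, 0], [0, 0, 0]], [0, [-5.2, -6.1, 0], [0, 0, 0]], [0, [-6.5, -4.6, 0], [0, 0, 0]], [0, [-7.4, -2.9, 0], [0, 0, 0]], 
end 4.60692304337263
```

Call:
step_arm(series=[[0,[-2,-8,0],[-0.003,-0.004,0]],[0,[-3.5,-7,0],[-0.003,-0.004,0]],[0,[-5,-6,0],[-0.003,-0.004,0]],[0,[-6.5,-4.5,0],[-0.003,-0.004,0]],[0,[-7.5,-3,0],[0,0,0]]])

```text
clock: 6.4
eef_pos: [0.6176, -0.0668, 0.1082]
orientation: [3.118, -0.001, 1.721]
contact_force: [8.5, -2.5, -8.8]
grip_width: 0.0126
```

```bash
cat >> plan.py <<'E'
Rm=Ro.from_euler("xyz",s["orientation"]);Rt=Ro.from_euler("xyz",[np.pi,0,1.707])
print("rotcorr",np.round((Rt*Rm.inv()).as_rotvec(),3))
E
python3 plan.py 0.25,0.25,0.25,0.25,0.25
```

```text
clock 6.40 th 4.208 rad 32.8mm z 108.2  f_tang -5.3 f_rad 7.1 fz -8.8  grip 12.6 ori [ 3.118e+00 -1.000e-03  1.721e+00] vel [ 0.03 -0.11  0.02  0.19  0.02 -0.17  0.08]
[0, [-7.4, -3.3, 0], [0, 0, 0]], [0, [-7.7, -2.1, 0], [0, 0, 0]], [0, [-8.0, -0.1, 0], [0, 0, 0]], [0, [-7.8, 1.9, 0], [0, 0, 0]], [0, [-7.1, 3.7, 0], [0, 0, 0]], 
end 5.4582835327882
rotcorr [-0.004  0.023 -0.014]
```

Call:
step_arm(series=[[0,[-7.5,-3,0],[0,0.003,0]],[0,[-7.5,-2,0],[0,0.003,0]],[0,[-8,0,0],[0,0.003,0]],[0,[-8,2,0],[0,0,0]],[0,[-7,3.5,0],[0,0,0]]])

```text
clock: 6.82
eef_pos: [0.5853, -0.0707, 0.108]
orientation: [3.113, 0.008, 1.719]
contact_force: [4.8, -0.8, -4.0]
grip_width: 0.0128
```

```bash
python3 plan.py 0.25,0.25,0.25,0.25,0.25
```

```text
clock 6.82 th 5.247 rad 32.7mm z 108.0  f_tang -4.8 f_rad -1.1 fz -4.0  grip 12.8 ori [3.113 0.008 1.719] vel [-0.1  -0.12  0.02  0.21  0.04 -0.13 -0.08]
[0, [-6.6, 4.6, 0], [0, 0, 0]], [0, [-5.7, 5.6, 0], [0, 0, 0]], [0, [-4.2, 6.8, 0], [0, 0, 0]], [0, [-2.3, 7.6, 0], [0, 0, 0]], [0, [-0.4, 8.0, 0], [0, 0, 0]], 
end 6.496647767283615
rotcorr [ 0.003  0.03  -0.012]
```

Call:
step_arm(series=[[0,[-6.5,4.5,0],[0,0.005,0]],[0,[-5.5,5.5,0],[0,0.005,0]],[0,[-4,7,0],[0,0.005,0]],[0,[-2.5,7.5,0],[0,0.005,0]],[0,[-0.5,8,0],[0,0,0]]])

```text
clock: 7.23
eef_pos: [0.5672, -0.0484, 0.1079]
orientation: [3.126, 0.021, 1.712]
contact_force: [-0.5, -6.8, -0.5]
grip_width: 0.0131
```

```bash
python3 plan.py 0.25,0.25,0.2,0.15,0.08
```

```text
clock 7.23 th 6.166 rad 31.8mm z 107.9  f_tang -6.4 f_rad 2.2 fz -0.5  grip 13.1 ori [3.126 0.021 1.712] vel [-0.17 -0.02  0.04  0.05  0.06 -0.03 -0.19]
[0, [-1.2, 7.9, 0], [0, 0, 0]], [0, [1.0, 7.9, 0], [0, 0, 0]], [0, [2.2, 6.0, 0], [0, 0, 0]], [0, [2.4, 4.2, 0], [0, 0, 0]], [0, [1.5, 2.1, 0], [0, 0, 0]], 
end 7.096416356819716
rotcorr [ 0.019  0.019 -0.005]
```

Call:
step_arm(series=[[0,[-1,8,0],[0.003,0.003,0]],[0,[1,8,0],[0.003,0.003,0]],[0,[2.5,7,0],[0,0,0]],[0,[3.5,5.5,0],[0,0,0]],[0,[2.5,3,0],[0,0,0]]])

```text
clock: 7.65
eef_pos: [0.5681, -0.0312, 0.1078]
orientation: [-3.138, 0.029, 1.701]
contact_force: [-3.2, -3.1, 3.2]
grip_width: 0.0128
```

```bash
python3 plan.py 0.15,0.12,0.1,0.06,0
```

```text
clock 7.65 th 6.722 rad 31.3mm z 107.8  f_tang -3.9 f_rad 2.1 fz 3.2  grip 12.8 ori [-3.138  0.029  1.701] vel [-0.03  0.03  0.03 -0.04  0.03  0.07 -0.07]
[0, [1.1, 4.7, 0], [0, 0, 0]], [0, [1.9, 3.3, 0], [0, 0, 0]], [0, [1.9, 2.6, 0], [0, 0, 0]], [0, [1.2, 1.5, 0], [0, 0, 0]], [0, [0.0, 0.0, 0], [0, 0, 0]], 
end 7.151670097771816
rotcorr [0.029 0.001 0.006]
```

Call:
step_arm(series=[[0,[1.5,6,0],[0.006,0,0]],[0,[2.5,6,0],[0.006,0,0]],[0,[3.5,5,0],[0.006,0,0]],[0,[4,4,0],[0,0,0]],[0,[3,2.5,0],[0,0,0]]])

```text
clock: 8.07
eef_pos: [0.5731, -0.0219, 0.1078]
orientation: [-3.122, 0.022, 1.689]
contact_force: [-5.4, -3.0, 4.9]
grip_width: 0.0125
```

```bash
python3 plan.py 0.15,0.12,0.1,0.06,0
```

```text
clock 8.07 th 7.062 rad 31.1mm z 107.8  f_tang -5.7 f_rad 2.5 fz 4.9  grip 12.5 ori [-3.122  0.022  1.689] vel [-0.01  0.04  0.02 -0.05  0.01  0.09 -0.05]
[0, [2.4, 4.2, 0], [0, 0, 0]], [0, [2.9, 2.5, 0], [0, 0, 0]], [0, [2.6, 1.8, 0], [0, 0, 0]], [0, [1.7, 1.0, 0], [0, 0, 0]], [0, [0.0, 0.0, 0], [0, 0, 0]], 
end 7.492461959509902
rotcorr [ 0.024 -0.016  0.018]
```

Call:
step_arm(series=[[0,[4,5,0],[0.005,-0.003,0]],[0,[5,4,0],[0.005,-0.003,0]],[0,[6,3,0],[0.005,-0.003,0]],[0,[5,1.5,0],[0,0,0]],[0,[3,0.5,0],[0,0,0]]])

```text
clock: 8.48
eef_pos: [0.5823, -0.0138, 0.1078]
orientation: [-3.105, 0.006, 1.681]
contact_force: [-6.4, 0.3, 5.5]
grip_width: 0.0125
```

```bash
python3 plan.py 0.15,0.12,0.1,0.06,0
```

```text
clock 8.48 th 7.460 rad 31.0mm z 107.8  f_tang -5.3 f_rad 3.5 fz 5.5  grip 12.5 ori [-3.105  0.006  1.681] vel [ 0.01  0.03 -0.   -0.05 -0.01  0.09 -0.01]
[0, [3.8, 3.0, 0], [0, 0, 0]], [0, [3.6, 1.2, 0], [0, 0, 0]], [0, [3.1, 0.7, 0], [0, 0, 0]], [0, [1.9, 0.2, 0], [0, 0, 0]], [0, [0.0, 0.0, 0], [0, 0, 0]], 
end 7.8902589094793285
rotcorr [ 0.011 -0.036  0.026]
```

Call:
step_arm(series=[[0,[5,3,0],[0.003,-0.01,0]],[0,[5,1.5,0],[0.003,-0.01,0]],[0,[5,1,0],[0.003,-0.01,0]],[0,[3.5,0,0],[0,0,0]],[0,[0,0,0],[0,0,0]]])

```text
clock: 8.9
eef_pos: [0.5901, -0.0105, 0.108]
orientation: [-3.115, -0.003, 1.678]
contact_force: [1.1, -0.6, -2.1]
grip_width: 0.0124
```

```bash
python3 plan.py 0.05,0.05,0.1,0.06,0;  python3 -c "
from h import *
s=robot.read_state()
c=capture('wrist');save(c,'w3',(150,60,450,285),2.6)
c=capture('scene');save(c,'s3',(180,140,330,260),5)"
```

```text
clock 8.90 th 7.731 rad 31.0mm z 108.0  f_tang 0.9 f_rad -0.8 fz -2.1  grip 12.4 ori [-3.115e+00 -3.000e-03  1.678e+00] vel [-0.   -0.02  0.    0.02  0.   -0.01 -0.  ]
[0, [1.3, 1.3, 0], [0, 0, 0]], [0, [1.6, 0.3, 0], [0, 0, 0]], [0, [3.2, 0.3, 0], [0, 0, 0]], [0, [1.9, 0.1, 0], [0, 0, 0]], [0, [0.0, 0.0, 0], [0, 0, 0]], 
end 7.990980936592504
rotcorr [ 0.    -0.027  0.029]
```

View pics/w3.png

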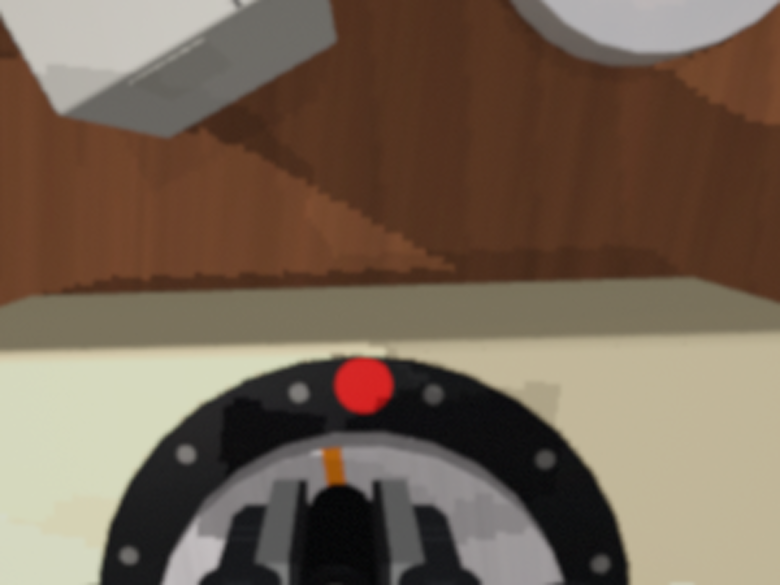

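View pics/s3.png

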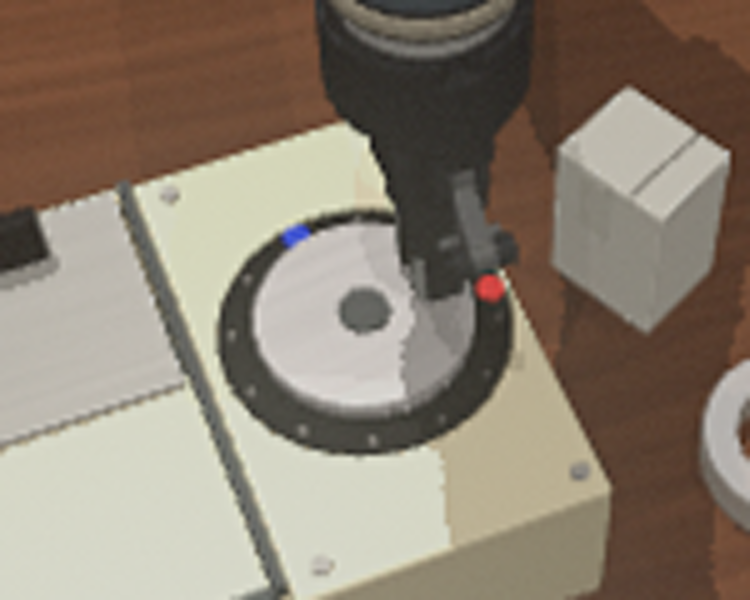

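```bash
cat > wa.py <<'E'
from h import *
import sys
A=np.array([0.598,-0.0405]);psi=0.136
def ang(name,c,u,v,z):
    p=world(c,u,v,z);d=p[:2]-A;print(name,"r %.1f th %.3f"%(1e3*np.hypot(*d),psi+np.arctan2(d[1],-d[0])))
def shot(name):
    s=robot.read_state();c=capture("wrist");wristcam(s,c);save(c,name,(150,60,450,285),2.6)
    hsv=cv2.cvtColor(c["color"],cv2.COLOR_RGB2HSV);h,sa,v=cv2.split(hsv)
    b=(slice(100,420),slice(100,460))
    K,L=cv2.connectedComponentsWithStats,cv2.CC_STAT_AREA
    for nm,m,z in [("red",((h<6)|(h>174))&(sa>180)&(v>110),.092),("blue",(h>105)&(h<130)&(sa>150)&(v>100),.092),("orange",(h>9)&(h<24)&(sa>150)&(v>120),.102)]:
        n,lab,st,ce=K(m.astype(np.uint8))
        for i in range(1,n):
            if st[i,L]>=8:
                p=world(c,*ce[i],z)
                if np.hypot(*(p[:2]-A))<.07: ang(nm+" area %d"%st[i,L]+" px %s"%ce[i].round(0),c,*ce[i],z)
if __name__=="__main__": shot(sys.argv[1])
E
python3 wa.py w3b
```

```text
red area 384 px [289. 208.] r 55.3 th 1.594
orange area 86 px [278. 239.] r 41.3 th 1.444
```

Call:
step_arm(series=[[0,[3.5,1,0],[0,-0.005,0]],[0,[3.5,0.5,0],[0,-0.005,0]],[0,[2.5,0,0],[0,0,0]],[0,[0,0,0],[0,0,0]],[0,[0,0,0],[0,0,0]]])

```text
clock: 9.47
eef_pos: [0.5944, -0.0097, 0.1079]
orientation: [-3.114, -0.004, 1.677]
contact_force: [-3.3, 1.0, 0.2]
grip_width: 0.0127
```

```bash
python3 plan.py 0.05,0.05,0.1,0.06,0;  python3 wa.py w4
```

```text
clock 9.47 th 7.873 rad 31.0mm z 107.9  f_tang -3.2 f_rad 1.4 fz 0.2  grip 12.7 ori [-3.114 -0.004  1.677] vel [-0.  0.  0. -0.  0.  0. -0.]
[0, [1.5, 1.1, 0], [0, 0, 0]], [0, [1.6, 0.1, 0], [0, 0, 0]], [0, [3.2, -0.1, 0], [0, 0, 0]], [0, [1.9, -0.2, 0], [0, 0, 0]], [0, [0.0, 0.0, 0], [0, 0, 0]], 
end 8.133011705814384
rotcorr [-0.    -0.028  0.03 ]
red area 389 px [282. 208.] r 55.3 th 1.596
orange area 88 px [280. 238.] r 41.4 th 1.583
```

```bash
python3 plan.py -0.25,-0.25,-0.25,-0.25,-0.25
```

```text
clock 9.52 th 7.874 rad 31.1mm z 107.9  f_tang -2.5 f_rad 0.8 fz 0.4  grip 12.7 ori [-3.114 -0.004  1.677] vel [ 0. -0.  0. -0.  0.  0. -0.]
[0, [-7.9, -1.0, 0], [0, 0, 0]], [0, [-7.0, -3.8, 0], [0, 0, 0]], [0, [-5.9, -5.4, 0], [0, 0, 0]], [0, [-4.4, -6.7, 0], [0, 0, 0]], [0, [-2.6, -7.5, 0], [0, 0, 0]], 
end 6.6237021632279784
rotcorr [-0.    -0.028  0.03 ]
```

Call:
step_arm(series=[[0,[-8,0,0],[0,-0.004,0.005]],[0,[-7.5,-2.5,0],[0,-0.004,0.005]],[0,[-7,-4.5,0],[0,-0.004,0.005]],[0,[-5,-6.5,0],[0,-0.004,0]],[0,[-3,-7.5,0],[0,0,0]]])

```text
clock: 9.93
eef_pos: [0.5672, -0.0332, 0.108]
orientation: [3.138, 0.005, 1.695]
contact_force: [6.5, -0.2, -7.0]
grip_width: 0.013
```

```bash
python3 plan.py -0.25,-0.25,-0.25,-0.25,-0.25
```

```text
clock 9.93 th 6.652 rad 31.6mm z 108.0  f_tang 1.3 f_rad -6.3 fz -7.0  grip 13.0 ori [3.138 0.005 1.695] vel [ 0.15 -0.05  0.01  0.08 -0.02 -0.07  0.17]
[0, [-1.2, -7.8, 0], [0, 0, 0]], [0, [1.1, -7.9, 0], [0, 0, 0]], [0, [3.1, -7.4, 0], [0, 0, 0]], [0, [4.8, -6.4, 0], [0, 0, 0]], [0, [6.2, -5.0, 0], [0, 0, 0]], 
end 5.4016491487420275
rotcorr [0.004 0.004 0.012]
```

Call:
step_arm(series=[[0,[-1,-8,0],[0,0,0]],[0,[1,-8,0],[0,0,0.003]],[0,[3,-7.5,0],[0,0,0.003]],[0,[5,-6.5,0],[0,0,0.003]],[0,[6,-5,0],[0,0,0]]])

```text
clock: 10.35
eef_pos: [0.578, -0.0662, 0.1079]
orientation: [3.141, -0.005, 1.706]
contact_force: [-1.8, 3.1, 2.6]
grip_width: 0.0129
```

```bash
python3 plan.py -0.25,-0.25,-0.25,-0.25,-0.25
```

```text
clock 10.35 th 5.510 rad 32.5mm z 107.9  f_tang 3.3 f_rad -1.3 fz 2.6  grip 12.9 ori [ 3.141 -0.005  1.706] vel [ 0.14  0.11 -0.02 -0.18 -0.05  0.12  0.12]
[0, [7.2, -3.6, 0], [0, 0, 0]], [0, [7.7, -2.3, 0], [0, 0, 0]], [0, [8.0, -0.3, 0], [0, 0, 0]], [0, [7.8, 1.7, 0], [0, 0, 0]], [0, [7.1, 3.6, 0], [0, 0, 0]], 
end 4.259700051516152
rotcorr [-0.005  0.     0.001]
```

Call:
step_arm(series=[[0,[7,-3.5,0],[0,0,0]],[0,[8,-2,0],[0,0,0]],[0,[8,0,0],[0,0,0]],[0,[8,2,0],[0,0,0]],[0,[7,3.5,0],[0,0,0]]])

```text
clock: 10.77
eef_pos: [0.6157, -0.0684, 0.1078]
orientation: [-3.134, -0.008, 1.703]
contact_force: [-4.0, 2.7, 4.3]
grip_width: 0.0129
```

```bash
python3 plan.py -0.25,-0.25,-0.25,-0.25,-0.25
```

```text
clock 10.77 th 4.282 rad 33.0mm z 107.8  f_tang 1.9 f_rad -4.5 fz 4.3  grip 12.9 ori [-3.134 -0.008  1.703] vel [-0.04  0.12 -0.02 -0.21 -0.03  0.12 -0.08]
[0, [5.6, 6.0, 0], [0, 0, 0]], [0, [4.7, 6.5, 0], [0, 0, 0]], [0, [3.0, 7.4, 0], [0, 0, 0]], [0, [1.0, 7.9, 0], [0, 0, 0]], [0, [-1.0, 7.9, 0], [0, 0, 0]], 
end 3.031776674459606
rotcorr [-0.007 -0.008  0.004]
```

Call:
step_arm(series=[[0,[6,6,0],[0,0,0]],[0,[4.5,6.5,0],[0,0,0]],[0,[3,7.5,0],[0,0,0]],[0,[1,8,0],[0,0,0]],[0,[-1,8,0],[0,0,0]]])

```text
clock: 11.18
eef_pos: [0.6294, -0.0334, 0.1078]
orientation: [-3.126, -0.003, 1.702]
contact_force: [-4.9, -3.7, 4.5]
grip_width: 0.0128
```

```bash
python3 plan.py -0.25,-0.25,-0.25,-0.25,-0.25
```

```text
clock 11.18 th 3.055 rad 32.2mm z 107.8  f_tang 2.5 f_rad -5.6 fz 4.5  grip 12.8 ori [-3.126e+00 -3.000e-03  1.702e+00] vel [-0.17 -0.03  0.02  0.05  0.04 -0.01 -0.17]
[0, [-2.9, 7.5, 0], [0, 0, 0]], [0, [-4.5, 6.6, 0], [0, 0, 0]], [0, [-6.0, 5.3, 0], [0, 0, 0]], [0, [-7.1, 3.6, 0], [0, 0, 0]], [0, [-7.8, 1.8, 0], [0, 0, 0]], 
end 1.8052704980126366
rotcorr [-0.001 -0.016  0.005]
```

Call:
step_arm(series=[[0,[-3,7.5,0],[0,-0.002,0]],[0,[-4.5,6.5,0],[0,-0.002,0]],[0,[-6,5.5,0],[0,-0.002,0]],[0,[-7,3.5,0],[0,0,0]],[0,[-8,2,0],[0,0,0]]])

```text
clock: 11.6
eef_pos: [0.6034, -0.0098, 0.108]
orientation: [3.141, 0.008, 1.701]
contact_force: [4.7, -4.8, -3.8]
grip_width: 0.0125
```

```bash
python3 plan.py -0.25,-0.25,-0.25,-0.2,-0.2
```

```text
clock 11.60 th 1.881 rad 31.2mm z 108.0  f_tang 5.4 f_rad -3.9 fz -3.8  grip 12.5 ori [3.141 0.008 1.701] vel [-0.1  -0.14  0.02  0.25  0.05 -0.17 -0.06]
[0, [-7.8, 1.2, 0], [0, 0, 0]], [0, [-7.8, -1.6, 0], [0, 0, 0]], [0, [-7.2, -3.5, 0], [0, 0, 0]], [0, [-5.0, -4.0, 0], [0, 0, 0]], [0, [-4.1, -4.9, 0], [0, 0, 0]], 
end 0.731378525372687
rotcorr [0.008 0.002 0.006]
```

Call:
step_arm(series=[[0,[-8,0.5,0],[0,0,0]],[0,[-8,-1.5,0],[0,0,0]],[0,[-7,-3.5,0],[0,0,0]],[0,[-5,-4,0],[0,0,0]],[0,[-3,-3.5,0],[0,0,0]]])

```text
clock: 12.02
eef_pos: [0.5776, -0.0171, 0.108]
orientation: [3.117, 0.009, 1.704]
contact_force: [6.4, 1.1, -4.4]
grip_width: 0.0125
```

```bash
python3 plan.py -0.25,-0.2,-0.15,-0.15,-0.1; python3 wa.py w5
```

```text
clock 12.02 th 0.991 rad 31.0mm z 108.0  f_tang 5.5 f_rad -3.4 fz -4.4  grip 12.5 ori [3.117 0.009 1.704] vel [ 0.04 -0.05 -0.02  0.08 -0.02 -0.09  0.07]
[0, [-6.0, -5.2, 0], [0, 0, 0]], [0, [-3.1, -5.6, 0], [0, 0, 0]], [0, [-1.6, -4.5, 0], [0, 0, 0]], [0, [-0.9, -4.7, 0], [0, 0, 0]], [0, [-0.2, -3.2, 0], [0, 0, 0]], 
end 0.14078029310303897
rotcorr [0.006 0.025 0.003]
red area 378 px [313. 199.] r 55.4 th 1.590
orange area 92 px [270. 241.] r 41.5 th 0.989
```

Call:
step_arm(series=[[0,[-5,-5.5,0],[0,0.003,0]],[0,[-3.5,-6.5,0],[0,0.003,0]],[0,[-2,-6.5,0],[0,0,0]],[0,[-0.5,-5,0],[0,0,0]],[0,[0,-3,0],[0,0,0]]])

```text
clock: 12.48
eef_pos: [0.5683, -0.0305, 0.1078]
orientation: [3.115, -0.005, 1.713]
contact_force: [1.1, 4.7, 0.3]
grip_width: 0.0129
```

```bash
python3 plan.py -0.1,-0.1,-0.1,-0.05,0; python3 wa.py w6
```

```text
clock 12.48 th 0.460 rad 31.3mm z 107.8  f_tang 4.8 f_rad 0.5 fz 0.3  grip 12.9 ori [ 3.115 -0.005  1.713] vel [ 0.05 -0.   -0.03 -0.   -0.03  0.01  0.07]
[0, [-1.5, -2.9, 0], [0, 0, 0]], [0, [-0.6, -3.2, 0], [0, 0, 0]], [0, [-0.2, -3.2, 0], [0, 0, 0]], [0, [0.0, -1.6, 0], [0, 0, 0]], [0, [0.0, 0.0, 0], [0, 0, 0]], 
end 0.11049274349442774
rotcorr [-0.009  0.025 -0.006]
red area 402 px [334. 178.] r 55.2 th 1.589
```

Call:
step_arm(series=[[0,[-1,-6,0],[0,0.003,0]],[0,[-1,-6,0],[0,0.003,0]],[0,[0,-5.5,0],[0,0,0]],[0,[0,-4,0],[0,0,0]],[0,[0.5,-2,0],[0,0,0]]])

```text
clock: 12.95
eef_pos: [0.5669, -0.0471, 0.1078]
orientation: [3.121, -0.015, 1.72]
contact_force: [-1.0, 4.6, 2.0]
grip_width: 0.0126
```

```bash
python3 plan.py -0.1,-0.1,-0.1,-0.05,0; python3 wa.py w7
```

```text
clock 12.95 th -0.073 rad 31.8mm z 107.8  f_tang 4.7 f_rad -0.0 fz 2.0  grip 12.6 ori [ 3.121 -0.015  1.72 ] vel [ 0.04  0.01 -0.01 -0.02 -0.02  0.03  0.05]
[0, [0.6, -3.1, 0], [0, 0, 0]], [0, [1.1, -3.0, 0], [0, 0, 0]], [0, [1.4, -2.9, 0], [0, 0, 0]], [0, [0.8, -1.4, 0], [0, 0, 0]], [0, [0.0, 0.0, 0], [0, 0, 0]], 
end -0.4229392765541445
rotcorr [-0.017  0.018 -0.013]
red area 432 px [343. 149.] r 55.0 th 1.588
blue area 107 px [235. 262.] r 58.8 th -0.177
```

View pics/w7.png

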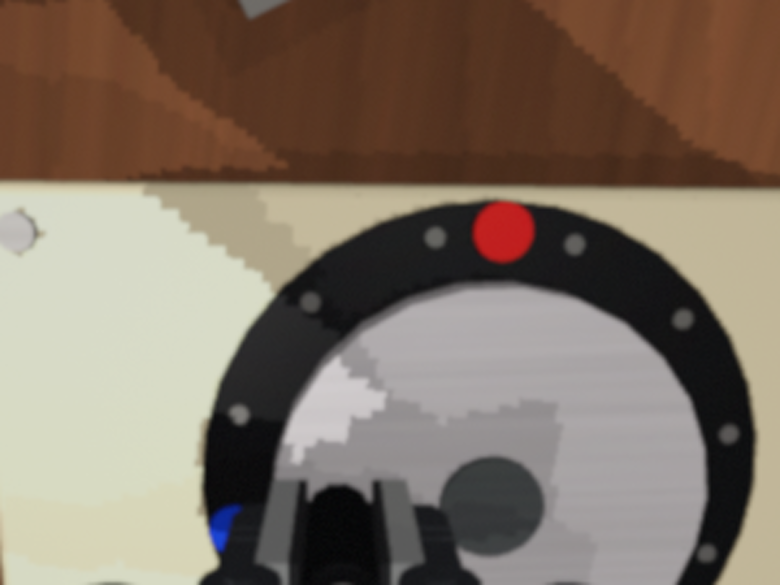

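Call:
step_arm(series=[[0,[0.5,-3.5,0],[0,0.003,0]],[0,[1,-3,0],[0,0.003,0]],[0,[0.5,-2,0],[0,0,0]],[0,[0,0,0],[0,0,0]],[0,[0,0,0],[0,0,0]]])

```text
clock: 13.42
eef_pos: [0.5688, -0.0536, 0.1078]
orientation: [3.128, -0.018, 1.722]
contact_force: [1.0, 3.9, 1.4]
grip_width: 0.0127
```

```bash
python3 plan.py 0.2,0.2,0.2,0.2,0.2; python3 wa.py w8; python3 -c "
from h import *
c=capture('scene');save(c,'s8',(180,140,330,260),5)"
```

```text
clock 13.42 th -0.286 rad 32.0mm z 107.8  f_tang 3.2 f_rad -2.5 fz 1.4  grip 12.7 ori [ 3.128 -0.018  1.722] vel [ 0.  0.  0. -0.  0. -0.  0.]
[0, [-2.0, 6.1, 0], [0, 0, 0]], [0, [-0.8, 6.3, 0], [0, 0, 0]], [0, [0.5, 6.4, 0], [0, 0, 0]], [0, [1.8, 6.1, 0], [0, 0, 0]], [0, [2.9, 5.7, 0], [0, 0, 0]], 
end 0.7144063978365296
rotcorr [-0.02   0.011 -0.015]
red area 447 px [343. 136.] r 55.0 th 1.590
blue area 248 px [238. 252.] r 56.4 th -0.191
```

View pics/w8.png

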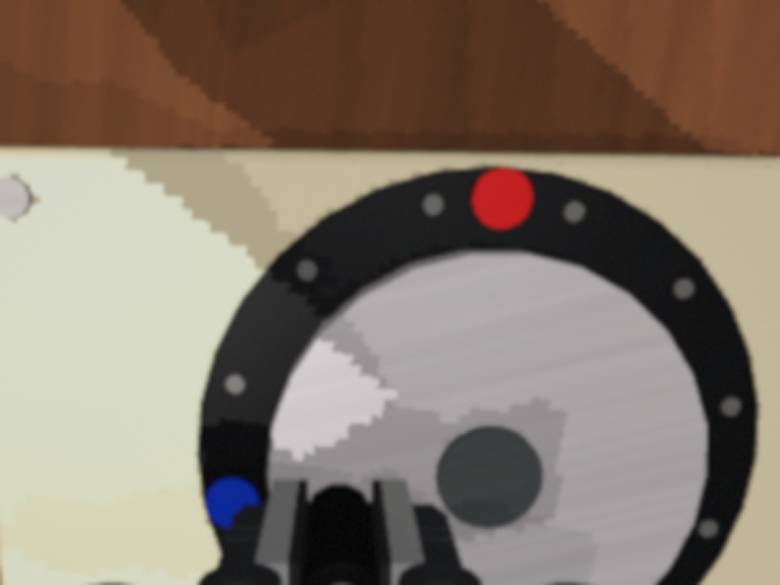

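View pics/s8.png

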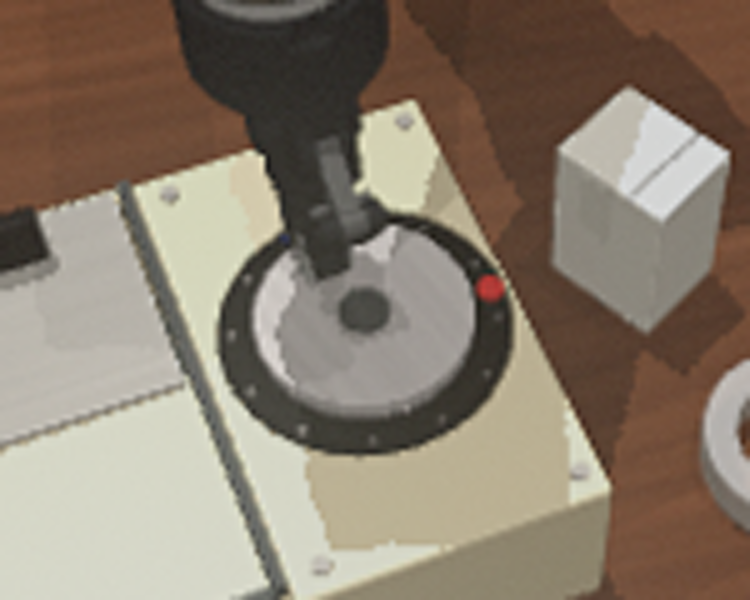

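Call:
step_arm(series=[[0,[-2,6,0],[-0.003,0.002,-0.003]],[0,[-1,6.5,0],[-0.003,0.002,-0.003]],[0,[0.5,6.5,0],[-0.003,0.002,-0.003]],[0,[2,6,0],[0,0,0]],[0,[3,6,0],[0,0,0]]])

```text
clock: 13.93
eef_pos: [0.5681, -0.0311, 0.1078]
orientation: [3.141, 0.002, 1.703]
contact_force: [-4.0, -4.8, 5.4]
grip_width: 0.0124
```

```bash
python3 plan.py 0.2,0.2,0.2,0.1,0.1;python3 wa.py w9
```

```text
clock 13.93 th 0.441 rad 31.4mm z 107.8  f_tang -5.8 f_rad 2.4 fz 5.4  grip 12.4 ori [3.141e+00 2.000e-03 1.703e+00] vel [-0.11  0.04  0.01 -0.06  0.01  0.06 -0.15]
[0, [1.9, 6.1, 0], [0, 0, 0]], [0, [3.6, 5.3, 0], [0, 0, 0]], [0, [4.6, 4.4, 0], [0, 0, 0]], [0, [2.6, 1.8, 0], [0, 0, 0]], [0, [2.8, 1.6, 0], [0, 0, 0]], 
end 1.2406504705908785
rotcorr [0.002 0.    0.004]
red area 412 px [335. 177.] r 55.3 th 1.590
```

Call:
step_arm(series=[[0,[2,6,0],[0,0,0]],[0,[3.5,5.5,0],[0,0,0]],[0,[4.5,4.5,0],[0,0,0]],[0,[3.5,3,0],[0,0,0]],[0,[2,1,0],[0,0,0]]])

```text
clock: 14.4
eef_pos: [0.5856, -0.0121, 0.1079]
orientation: [3.14, 0.008, 1.702]
contact_force: [-2.1, -4.0, 4.1]
grip_width: 0.0128
```

```bash
python3 plan.py 0.1,0.1,0.1,0.1,0;python3 wa.py w10
```

```text
clock 14.40 th 1.296 rad 31.0mm z 107.9  f_tang -3.5 f_rad -2.8 fz 4.1  grip 12.8 ori [3.14  0.008 1.702] vel [-0.01  0.04  0.   -0.06 -0.01  0.04 -0.02]
[0, [2.6, 2.1, 0], [0, 0, 0]], [0, [3.1, 0.8, 0], [0, 0, 0]], [0, [3.2, 0.5, 0], [0, 0, 0]], [0, [3.2, 0.2, 0], [0, 0, 0]], [0, [0.0, 0.0, 0], [0, 0, 0]], 
end 1.6957782997376643
rotcorr [0.008 0.003 0.005]
red area 376 px [298. 206.] r 55.4 th 1.590
orange area 84 px [275. 239.] r 41.3 th 1.286
```

Call:
step_arm(series=[[0,[3,1,0],[0,0,0]],[0,[3,0.5,0],[0,0,0]],[0,[3,0.5,0],[0,0,0]],[0,[3,0,0],[0,0,0]],[0,[2,0,0],[0,0,0]]])

```text
clock: 14.87
eef_pos: [0.6, -0.0094, 0.1078]
orientation: [-3.142, 0.007, 1.702]
contact_force: [-1.1, -2.6, 1.8]
grip_width: 0.0128
```

```bash
python3 plan.py 0.08,0.08,0.08,0.08,0.08
```

```text
clock 14.87 th 1.770 rad 31.2mm z 107.8  f_tang -0.9 f_rad -2.7 fz 1.8  grip 12.8 ori [-3.142  0.007  1.702] vel [ 0.02  0.04 -0.   -0.06 -0.01  0.03  0.  ]
[0, [2.6, 0.6, 0], [0, 0, 0]], [0, [2.5, -0.5, 0], [0, 0, 0]], [0, [2.5, -0.7, 0], [0, 0, 0]], [0, [2.4, -0.9, 0], [0, 0, 0]], [0, [2.3, -1.1, 0], [0, 0, 0]], 
end 2.1698304906767425
rotcorr [0.007 0.001 0.005]
```

Call:
step_arm(series=[[0,[2,-0.3,0],[0,0,0]],[0,[2,-0.5,0],[0,0,0]],[0,[2,-0.5,0],[0,0,0]],[0,[2,-0.5,0],[0,0,0]],[0,[1,-0.5,0],[0,0,0]]])

```text
clock: 15.28
eef_pos: [0.6089, -0.0111, 0.1078]
orientation: [-3.138, 0.005, 1.702]
contact_force: [-5.1, -1.7, 5.6]
grip_width: 0.0126
```

```bash
python3 plan.py 0.06,0.06,0.06,0.06,0.06
```

```text
clock 15.28 th 2.062 rad 31.3mm z 107.8  f_tang -4.2 f_rad -3.3 fz 5.6  grip 12.6 ori [-3.138  0.005  1.702] vel [ 0.02  0.01 -0.01 -0.03 -0.01  0.04  0.01]
[0, [2.0, -0.1, 0], [0, 0, 0]], [0, [1.7, -0.8, 0], [0, 0, 0]], [0, [1.7, -0.9, 0], [0, 0, 0]], [0, [1.6, -1.0, 0], [0, 0, 0]], [0, [1.6, -1.1, 0], [0, 0, 0]], 
end 2.361555983853985
rotcorr [ 0.005 -0.003  0.005]
```

Call:
step_arm(series=[[0,[1.7,-0.8,0],[0,0,0]],[0,[1.7,-0.9,0],[0,0,0]],[0,[1.6,-1,0],[0,0,0]],[0,[1.6,-1,0],[0,0,0]],[0,[1,-0.6,0],[0,0,0]]])

```text
clock: 15.7
eef_pos: [0.6096, -0.0113, 0.1078]
orientation: [-3.122, -0.006, 1.704]
contact_force: [-5.4, -2.1, 5.4]
grip_width: 0.0129
```

```bash
python3 plan.py 0.06,0.06,0.06,0.06,0.06
```

```text
clock 15.70 th 2.086 rad 31.4mm z 107.8  f_tang -4.2 f_rad -4.0 fz 5.4  grip 12.9 ori [-3.122 -0.006  1.704] vel [ 0.02  0.01 -0.01 -0.02 -0.01  0.04  0.01]
[0, [2.0, -0.2, 0], [0, 0, 0]], [0, [1.7, -0.9, 0], [0, 0, 0]], [0, [1.7, -1.0, 0], [0, 0, 0]], [0, [1.6, -1.1, 0], [0, 0, 0]], [0, [1.5, -1.2, 0], [0, 0, 0]], 
end 2.3857539051820886
rotcorr [-0.003 -0.02   0.003]
```

Call:
step_arm(series=[[0,[2.5,-1.3,0],[0,0,0]],[0,[2.5,-1.3,0],[0,0,0]],[0,[2.5,-1.3,0],[0,0,0]],[0,[2.5,-1.3,0],[0,0,0]],[0,[2.5,-1.3,0],[0,0,0]]])

```text
clock: 16.12
eef_pos: [0.6107, -0.0117, 0.1077]
orientation: [-3.096, -0.021, 1.707]
contact_force: [-10.4, 0.2, 8.8]
grip_width: 0.0128
```

```bash
python3 plan.py 0.06,0.06,0.06,0.06,0.06
```

```text
clock 16.12 th 2.121 rad 31.5mm z 107.7  f_tang -9.6 f_rad -4.0 fz 8.8  grip 12.8 ori [-3.096 -0.021  1.707] vel [ 0.04  0.03 -0.02 -0.05 -0.02  0.1   0.03]
[0, [1.9, -0.4, 0], [0, 0, 0]], [0, [1.7, -0.9, 0], [0, 0, 0]], [0, [1.6, -1.0, 0], [0, 0, 0]], [0, [1.6, -1.1, 0], [0, 0, 0]], [0, [1.5, -1.2, 0], [0, 0, 0]], 
end 2.4213915973204103
rotcorr [-0.015 -0.048 -0.001]
```

Call:
step_arm(series=[[0,[0,0,0],[0,0,0]],[0,[0,0,0],[0,0,0]],[50,[0,0,0],[0,0,0]],[50,[0,0,0],[0,0,0]],[50,[0,0,0],[0,0,0]]])

```text
clock: 16.53
eef_pos: [0.6101, -0.0076, 0.1073]
orientation: [-3.096, -0.026, 1.71]
contact_force: [-0.0, 0.4, -0.1]
grip_width: 0.0483
```

```bash
python3 plan.py 0;  python3 wa.py w11; python3 - <<'E'
from h import *
import pickle
d=pickle.load(open("c0.pkl","rb"))
# tab location
from numpy import *
c=d["top"]
K=c["mtx"]
P=[]
m=trace("tab",capture("scene"))
c=capture("scene");m=trace("tab",c)
print(len(m),[x["confidence"] for x in m])
mm=m[0]["mask"];v,u=nonzero(mm);D=c["depth"][v,u]
X=array([world(c,a,b,d=z) for a,b,z in zip(u,v,D) if z>0]);print(X.shape,X.min(0).round(4),X.max(0).round(4),median(X,0).round(4))
Rz=Ro.from_euler("z",-0.136).as_matrix();Y=(X-array([.598,-.0405,0]))@Rz.T;print("boxframe rel axis",percentile(Y,[3,50,97],axis=0).round(4).tolist())
save(c,"s11",(140,140,330,260),4)
E
```

```text
clock 16.53 th 2.059 rad 35.0mm z 107.3  f_tang -0.1 f_rad 0.4 fz -0.1  grip 48.3 ori [-3.096 -0.026  1.71 ] vel [-0.01  0.   -0.01 -0.01 -0.01 -0.01  0.  ]
[0, [-1.0, -2.9, 0], [0, 0, 0]], 
end 2.0591441366377885
rotcorr [-0.02  -0.048 -0.004]
red area 369 px [255. 208.] r 55.3 th 1.599
orange area 89 px [281. 245.] r 41.2 th 1.983Traceback (most recent call last):
  File "<stdin>", line 9, in <module>
    return asanyarray(a).trace(
           ~~~~~~~~~~~~~~~~~~~^
        offset=offset, axis1=axis1, axis2=axis2, dtype=dtype, out=out
        ^^^^^^^^^^^^^^^^^^^^^^^^^^^^^^^^^^^^^^^^^^^^^^^^^^^^^^^^^^^^^
    )
    ^
TypeError: 'dict' object cannot be interpreted as an integer
```

View pics/w11.png

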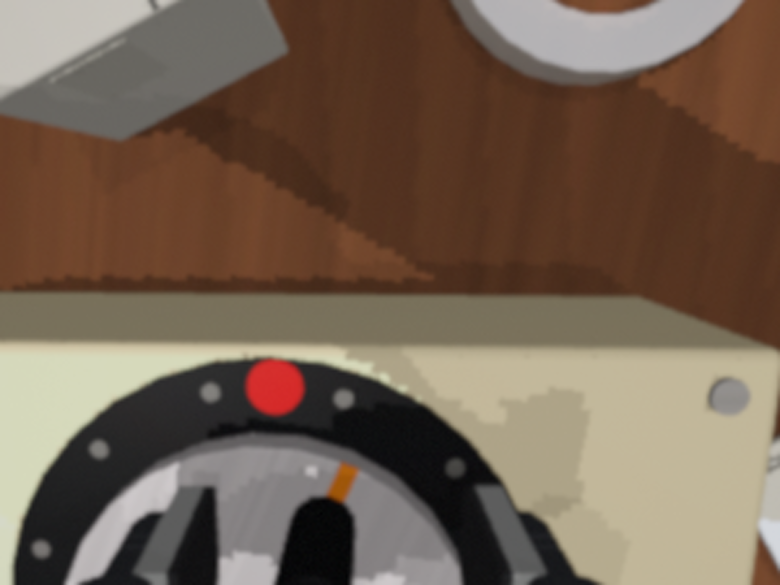

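```bash
cat > tab.py <<'E'
from h import *
c=capture("scene");save(c,"s"+__import__("sys").argv[1],(140,140,330,260),4)
m=trace("tab",c)
print(len(m),[x["confidence"] for x in m])
Rz=Ro.from_euler("z",-0.136).as_matrix()
for x in m[:2]:
    v,u=np.nonzero(x["mask"]);D=c["depth"][v,u];print("px",u.mean(),v.mean(),len(u))
    X=np.array([world(c,a,b,d=z) for a,b,z in zip(u,v,D) if z>0]);print(np.percentile(X,[2,50,98],axis=0).round(4).tolist())
    Y=(X-np.array([.598,-.0405,0]))@Rz.T;print("boxframe rel axis",np.percentile(Y,[2,50,98],axis=0).round(4).tolist())
E
python3 tab.py 11
```

```text
2 [0.57, 0.35]
px 181.7515006002401 205.6154461784714 2499
[[0.5142, -0.2399, 0.0932], [0.5671, -0.184, 0.0959], [0.6178, -0.126, 0.1233]]
boxframe rel axis [[-0.1007, -0.1932, 0.0932], [-0.0502, -0.1378, 0.0959], [-0.0005, -0.0807, 0.1233]]
px 339.79329004329 228.87445887445887 924
[[0.6185, 0.099, 0.0029], [0.663, 0.1394, 0.025], [0.7019, 0.1822, 0.0284]]
boxframe rel axis [[0.0442, 0.1294, 0.0029], [0.0891, 0.1695, 0.025], [0.128, 0.213, 0.0284]]
```

Call:
step_arm(series=[[60,[0,0,15],[-0.004,-0.009,0]],[60,[0,0,20],[-0.004,-0.009,0]],[60,[0,0,20],[-0.004,-0.009,0]],[60,[-8,-15,10],[-0.004,-0.009,0]],[60,[-15,-25,0],[0,0,0]]])

```text
clock: 17.15
eef_pos: [0.5895, -0.0422, 0.1772]
orientation: [-3.134, -0.005, 1.72]
contact_force: [-0.1, 0.1, -0.4]
grip_width: 0.0601
```

View pics/s11.png

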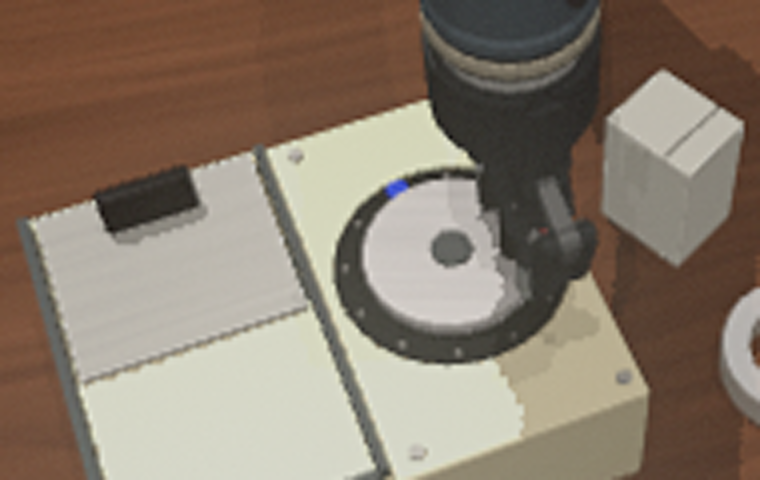

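```bash
python3 - <<'E'
from h import *
import pickle
d=pickle.load(open("c0.pkl","rb"))
T=lambda U,V,z: world(d["top"],(U+.5)/5-.5+265,(V+.5)/5-.5+160,z)
S=lambda U,V,z: world(d["scene"],(U+.5)/4-.5+140,(V+.5)/4-.5+155,z)
Rz=Ro.from_euler("z",-0.136).as_matrix()
bf=lambda X:(Rz@(X-np.array([.598,-.0405,0]))).round(4)
for p in [T(539,446,.124),T(485,455,.124),T(595,433,.124)]: print(p.round(4),bf(p))
# scene: tab top face corners back edge left/right: back top edge (104,150)->(198,121); front top edge (95,131)->(186,107)
for p in [S(104,146,.124),S(198,121,.124),S(95,132,.124),S(186,107,.124)]: print(p.round(4),bf(p))
s=robot.read_state();c=capture("wrist");wristcam(s,c);save(c,"w12")
pickle.dump((s,c),open("w12.pkl","wb"))
E
```

```text
[ 0.5343 -0.1855  0.124 ] [-0.0827 -0.135   0.124 ]
[ 0.5308 -0.1602  0.124 ] [-0.0828 -0.1095  0.124 ]
[ 0.5396 -0.2117  0.124 ] [-0.081  -0.1617  0.124 ]
[ 0.5434 -0.2082  0.124 ] [-0.0768 -0.1588  0.124 ]
[ 0.5394 -0.16    0.124 ] [-0.0743 -0.1104  0.124 ]
[ 0.5334 -0.2118  0.124 ] [-0.0872 -0.161   0.124 ]
[ 0.5288 -0.1648  0.124 ] [-0.0854 -0.1138  0.124 ]
```

View pics/w12.png

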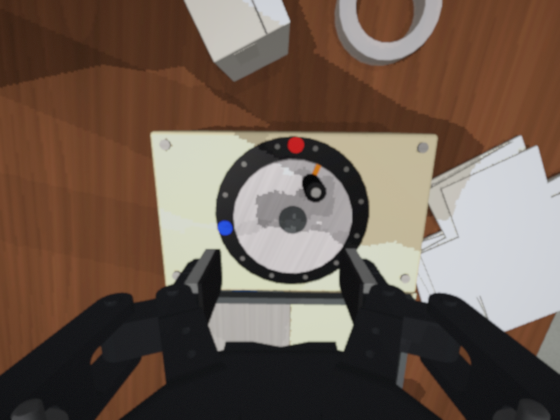

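Call:
step_arm(series=[[50,[-10,-28,0],[0,0,-0.003]],[50,[-10,-30,0],[0,0,-0.003]],[50,[-10,-30,-5],[0,0,-0.003]],[50,[-10,-28,-5],[0,0,0]],[50,[-6,-12,-5],[0,0,0]]])

```text
clock: 17.62
eef_pos: [0.54, -0.1811, 0.1698]
orientation: [3.139, -0.001, 1.706]
contact_force: [0.5, -0.2, 0.2]
grip_width: 0.05
```

```bash
cat > st.py <<'E'
from h import *
s=robot.read_state();t=np.array([0.5357,-0.1863,0.104])
print(s["clock"],s["eef_pos"].round(4),"to go mm",((t-s["eef_pos"])*1e3).round(1),"f",s["contact_force"].round(1),"w",s["grip_width"].round(4))
Rm=Ro.from_euler("xyz",s["orientation"]);Rt=Ro.from_euler("xyz",[np.pi,0,1.707])
print("rotcorr",np.round((Rt*Rm.inv()).as_rotvec(),3))
E
python3 st.py; python3 st.py
```

```text
Traceback (most recent call last):
  File "st.py", line 3, in <module>
    print(s["clock"],s["eef_pos"].round(4),"to go mm",((t-s["eef_pos"])*1e3).round(1),"f",s["contact_force"].round(1),"w",s["grip_width"].round(4))
                                                                                                                          ^^^^^^^^^^^^^^^^^^^^^
AttributeError: 'float' object has no attribute 'round'
Traceback (most recent call last):
  File "st.py", line 3, in <module>
    print(s["clock"],s["eef_pos"].round(4),"to go mm",((t-s["eef_pos"])*1e3).round(1),"f",s["contact_force"].round(1),"w",s["grip_width"].round(4))
                                                                                                                          ^^^^^^^^^^^^^^^^^^^^^
AttributeError: 'float' object has no attribute 'round'
```

Call:
step_arm(series=[[50,[-2,0,-10],[0,0,0]],[50,[-1,0,-12],[0,0,0]],[50,[0,0,-10],[0,0,0]],[50,[0,0,0],[0,0,0]],[50,[0,0,0],[0,0,0]]])

```text
clock: 18.03
eef_pos: [0.5359, -0.1836, 0.1383]
orientation: [3.135, 0.0, 1.698]
contact_force: [-0.4, -0.0, -0.1]
grip_width: 0.0501
```

```bash
sed -i 's/s\["grip_width"\].round(4)/s["grip_width"]/' st.py; python3 st.py; python3 - <<'E'
from h import *
s=robot.read_state();c=capture("wrist");save(c,"w13")
E
```

```text
18.0333 [ 0.5359 -0.1836  0.1383] to go mm [ -0.2  -2.7 -34.3] f [-0.4 -0.  -0.1] w 0.05011830424284921
rotcorr [-0.     0.006  0.009]
```

View pics/w13.png

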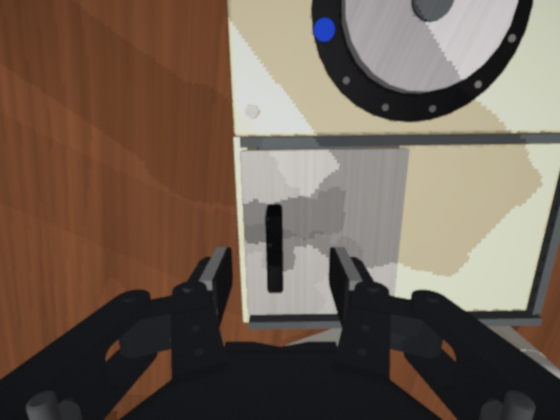

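```bash
python3 - <<'E'
from h import *
s=robot.read_state();c=capture("wrist");wristcam(s,c)
for u,v in [(267,207),(282,207),(275,290),(268,285),(283,285)]: print(u,v,world(c,u,v,.124).round(4))
save(c,"w13z",(230,180,330,310),5)
E
```

```text
267 207 [ 0.5253 -0.1589  0.124 ]
282 207 [ 0.5334 -0.1579  0.124 ]
275 290 [ 0.5359 -0.2091  0.124 ]
268 285 [ 0.5314 -0.2063  0.124 ]
283 285 [ 0.5402 -0.2052  0.124 ]
```

View pics/w13z.png

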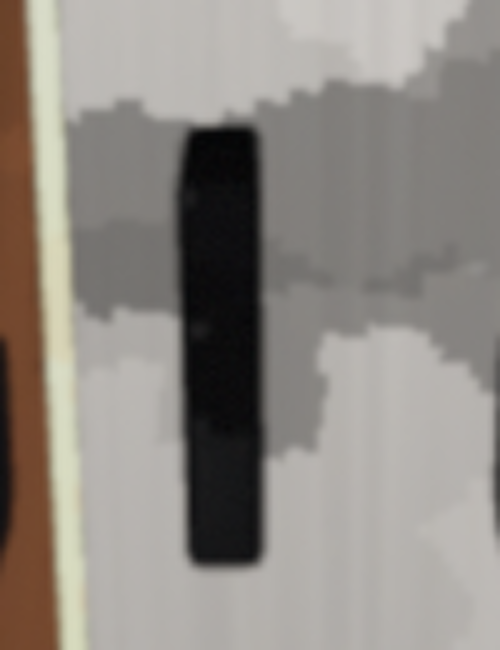

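Call:
step_arm(series=[[50,[-1,-0.5,-12],[0,0.001,0.003]],[50,[-0.5,-0.5,-11],[0,0.001,0.003]],[50,[0,0,-9],[0,0.001,0.003]],[50,[0,0,0],[0,0,0]],[50,[0,0,0],[0,0,0]]])

```text
clock: 18.55
eef_pos: [0.536, -0.1826, 0.1038]
orientation: [3.137, 0.0, 1.712]
contact_force: [0.2, -0.4, 0.6]
grip_width: 0.0497
```

Call:
step_arm(series=[[20,[0,0,-1],[0,0,0]],[0,[0,0,0],[0,0,0]],[0,[0,0,0],[0,0,0]],[0,[0,0,0],[0,0,0]],[0,[0,0,0],[0,0,0]]])

```text
clock: 18.97
eef_pos: [0.5352, -0.1829, 0.1025]
orientation: [3.138, -0.001, 1.711]
contact_force: [0.4, -0.1, -3.2]
grip_width: 0.0091
```

```bash
python3 st.py
```

```text
18.9667 [ 0.5352 -0.1829  0.1025] to go mm [ 0.5 -3.4  1.5] f [ 0.4 -0.1 -3.2] w 0.009146723853252693
rotcorr [-0.001  0.003 -0.004]
```

Call:
step_arm(series=[[0,[4,0.5,0],[0,0,0]],[0,[5,0.7,0],[0,0,0]],[0,[5,0.7,0],[0,0,0]],[0,[5,0.7,0],[0,0,0]],[0,[5,0.7,0],[0,0,0]]])

```text
clock: 19.38
eef_pos: [0.5574, -0.1797, 0.1025]
orientation: [-3.139, -0.003, 1.71]
contact_force: [-3.2, -0.1, 0.1]
grip_width: 0.0092
```

Call:
step_arm(series=[[0,[8,1,0],[0,0,0]],[0,[9,1.2,0],[0,0,0]],[0,[9,1.2,0],[0,0,0]],[0,[9,1.2,0],[0,0,0]],[0,[8,1,0],[0,0,0]]])

```text
clock: 19.8
eef_pos: [0.6049, -0.1731, 0.1025]
orientation: [-3.138, -0.003, 1.711]
contact_force: [-4.2, 0.1, 1.9]
grip_width: 0.0088
```

Call:
step_arm(series=[[0,[5,0.7,0],[0,0,0]],[0,[4,0.5,0],[0,0,0]],[0,[4,0.5,0],[0,0,0]],[0,[4,0.5,0],[0,0,0]],[0,[4,0.5,0],[0,0,0]]])

```text
clock: 20.22
eef_pos: [0.6164, -0.1714, 0.1024]
orientation: [-3.111, -0.012, 1.708]
contact_force: [-14.9, 1.3, 9.3]
grip_width: 0.0091
```

Call:
step_arm(series=[[0,[5,0.7,0],[0,-0.005,0]],[0,[5,0.7,0],[0,-0.005,0]],[0,[5,0.7,0],[0,-0.005,0]],[0,[5,0.7,0],[0,0,0]],[0,[5,0.7,0],[0,0,0]]])

```text
clock: 20.63
eef_pos: [0.616, -0.1712, 0.1025]
orientation: [-3.073, -0.028, 1.699]
contact_force: [-16.7, 2.2, 9.5]
grip_width: 0.0088
```

```bash
python3 st.py; python3 tab.py 14
```

```text
20.6333 [ 0.616  -0.1712  0.1025] to go mm [-80.3 -15.1   1.5] f [-16.7   2.2   9.5] w 0.008845091612049515
rotcorr [-0.019 -0.072  0.007]
1 [0.97]
px 193.365595463138 240.96030245746692 2645
[[0.5987, -0.2281, 0.0932], [0.6567, -0.1713, 0.0958], [0.703, -0.1148, 0.1197]]
boxframe rel axis [[-0.0153, -0.1929, 0.0932], [0.0404, -0.1389, 0.0958], [0.0851, -0.0815, 0.1197]]
```

View pics/s14.png

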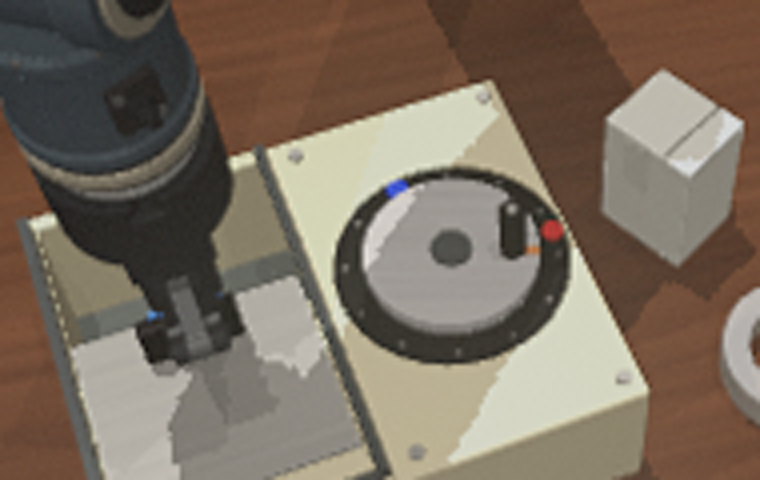

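Call:
step_arm(series=[[0,[0,0,0],[0,0,0]],[40,[0,0,0],[0,0,0]],[40,[0,0,0],[0,0,0]],[40,[0,0,0],[0,0,0]],[40,[0,0,0],[0,0,0]]])

```text
clock: 21.15
eef_pos: [0.6197, -0.1709, 0.1032]
orientation: [-3.08, -0.026, 1.7]
contact_force: [0.7, -0.1, 0.0]
grip_width: 0.0399
```

Call:
step_arm(series=[[40,[0,0,15],[0,0,0]],[40,[0,0,20],[0,0,0]],[40,[0,0,25],[-0.005,-0.02,0]],[40,[0,0,25],[-0.005,-0.02,0]],[40,[0,0,20],[-0.005,-0.02,0]]])

```text
clock: 21.57
eef_pos: [0.6195, -0.1689, 0.2056]
orientation: [-3.131, -0.005, 1.703]
contact_force: [0.5, -0.6, -0.1]
grip_width: 0.0399
```

```bash
python3 st.py; python3 tab.py 15; python3 - <<'E'
from h import *
s=robot.read_state();c=capture("wrist");save(c,"w15")
E
```

```text
21.5667 [ 0.6195 -0.1689  0.2056] to go mm [ -83.8  -17.4 -101.6] f [ 0.5 -0.6 -0.1] w 0.03990512654805597
rotcorr [-0.003 -0.011  0.004]
1 [0.79]
px 192.8950201884253 239.47745625841185 2972
[[0.598, -0.2291, 0.0921], [0.6524, -0.1724, 0.0959], [0.7032, -0.1132, 0.1233]]
boxframe rel axis [[-0.0166, -0.194, 0.0921], [0.036, -0.1382, 0.0959], [0.085, -0.0801, 0.1233]]
```

View pics/s15.png

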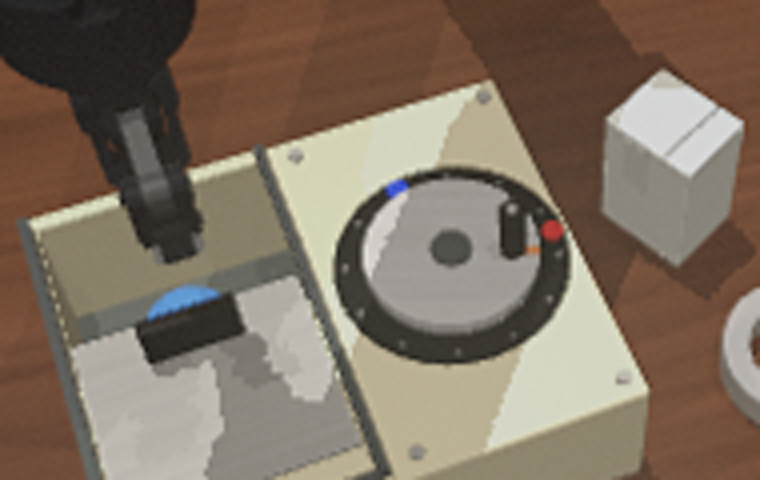

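View pics/w15.png

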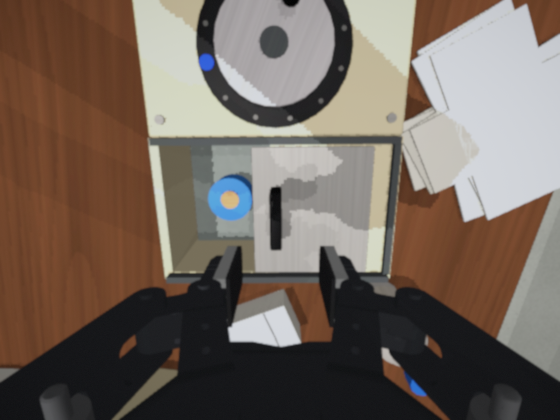

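```bash
python3 - <<'E'
from h import *
c=capture("scene")
for k in ["carton1","tape_roll","sanitiser"]: print(k,[(np.round(b["point"],3).tolist(),round(b["confidence"],2)) for b in boxes_of(k,c)[:2]])
s=robot.read_state();print(s["clock"],np.abs(s["qd"]).max(),s["contact_force"].round(1))
print(robot.sign_off())
E
```

```text
carton1 [([0.546, 0.092, 0.077], 0.81), ([0.635, -0.35, 0.038], 0.55)]
tape_roll [([0.664, 0.143, 0.026], 0.78)]
sanitiser [([0.778, -0.298, 0.092], 0.65)]
21.9167 0.004330287404984184 [-0.1  0.  -0.5]
the job is handed in; nothing more can be done
None
```

The lockbox is open and the job is handed in at 21.9 s. The shutter is fully back, the tab is released, and the gripper is clear of everything at z ≈ 0.2 m.

**Dial**
- **Red, second time:** stopped at 7.87 rad. The wrist camera put the orange line within about 0.01 rad of the red mark.
- **Blue, second time:** stopped at about -0.29 rad by tool position. That is roughly 0.09 rad past blue, so inside the 0.12 rad limit with little margin. The orange line was hidden by the fingers here. It agreed with the tool position to about 0.01 rad at camera checks before and after.
- **Last stop:** felt at about 2.1 rad, 2.3 rad from blue, with about 10 N along the direction of turning. When I let go, the dial sprang back to about 1.98 rad. That is more than the measured force explains at 3 N per mm; taken on distance alone, the push was nearer 15 N. Both are under the 20 N limit.

**Shutter:** it moved with about 3 N until it met its end stop. The scene camera showed it about 85 mm back, both before and after I let go, and the box is open with a blue-topped item visible inside.

**Other things:** the cartons, tape roll and sanitiser were found within about 5 mm of where they started, about the accuracy of the detection. The wrist force read about zero at the end.

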